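Clamp the meal trays under the fished-out pressure board

ROBOT

A 6-joint arm with a two-finger parallel gripper is mounted at the origin on the work surface. World frame = base frame: x ahead of the robot, y to its left, z up, the work surface at z = 0. Lengths are in mm, angles in rad, forces in N, time in s.
With the tool pointing down it reaches from about 275 to 750 mm from the base axis. Payload 10.2 kg.
Tool frame: the origin (TCP) lies midway between the tips of the shut fingers; the grasp point (between the pads) lies 19 mm behind it; z points along the fingers, y is the line along which they close (so a half turn about z gives the same grasp; the last joint's range is limited). The gripper opens to 85 mm and grips with 20 to 120 N. Pads are 22 mm wide; open, the fingers measure 114 mm over their backs; the gripper's body (76 mm by 85 mm) begins 54 mm behind the grasp point. The pads swing forward as they close: fully open they stand 13 mm farther back than shut.
Start: joints at [-1.533, 0.313, 1.498, -0, 1.331, -0.223], TCP at [135.36, -507.256, 231.294] pointing down, gripper open.
Joint ranges: [-2.94, 2.94], [-0.97, 2.17], [0.19, 2.56], [-1.23, 4.37], [0.02, 3.11], [-2.88, 2.88]. Speed limits (rad/s): [2.39, 2.39, 3.01, 3.14, 3.14, 3.14].

INTERFACE

Orientations are given as a unit quaternion [w, x, y, z].
In Python, from rig import ctrl gives the robot as it stands.
- The arm moves only by the tool send_rows, never from a script. Its argument "targets" is a list of rows, each an object with "offset": the shift along the world's x, y, z in cm, a list of three; "spin": the turn about the world's z in rad. A call has 1 to 8 rows; each row is the pose to reach, as a shift and turn from the pose commanded when the call began; what a row does not reach only later rows make up. A row lasts 1/12 s, in which the tool goes at most 41.7 mm and 7.16 degrees, less where a joint would pass 70% of its speed; a pose out of reach is approached as far as the arm can. A call with a gripper value outside its range is refused whole. "grip" is the opening, from 0 (shut) to 1 (fully open), set as the call begins (left out, the last holds). The fingers move at their own pace and stop on an object; "squeeze" is the grip in N (left out, the last holds). Time passes only in rows, so rows that repeat a pose let the fingers close. It gives the time, the measured TCP pose, the force, the opening and the grip force at its end, in the units of the state.
- ctrl.sense(): the state, without advancing time (a new reading comes with each control period).
- ctrl.capture(name): name is "scene" or "top"; returns (picture, depth): 400x640x3 uint8, red, green, blue; 400x640 float32, mm along the optical axis (not along the pixel's ray), 0 where there is no reading.
- ctrl.calibration(name): a dict with "fx", "fy", "cx", "cy" (pixels), "view" (4x4, takes a point from world to camera coordinates). Camera axes: x right, y down, z forward; pixel columns grow to the right and rows downward; lengths in mm; the calibration is good to about 2 mm. A picture is of the moment at which its call begins. calibration takes no time and is no camera call.
- ctrl.finish_job(): hands the job in; it is judged then, once.
Trained networks look in the newest picture that a camera, given by its name, has taken for a name from the list of things; names that differ only in an ending like _2 or _b are one class to them, and where a whole thing is asked for, a point or a joint stands for the part that bears it (a point fixed in the world has none). Each returns a list of dicts, best first, with "conf" (0 to 1); they miss things now and then, are a little off and sometimes report something else, mostly with a low value. They report only what shows in the picture. A call takes as long as a camera call. They do not tell look-alikes from the thing itself.
- ctrl.search_frame(camera, query): "box" ([left, top, right, bottom] in pixels, round what is visible of it).
- ctrl.place_of(camera, query): "uv" ([column, row] in pixels: a listed point, or the origin of a listed thing).
The state is a dict: "time_s": time; "joints": joint angles; "dq": joint speeds; "tau": joint torques, N m; "eef_pos": TCP position; "ee_rot": TCP orientation; "force": force on the tool from outside, world axes, zero at the start; "wrist_torque": the same for the moment, N m; "grip_width": opening from 0.0 (shut) to 1.0 (fully open); "grip_force": force on a finger pad.
Only numpy, scipy, OpenCV 4.12 (cv2) and the standard library are available. Lean on these libraries where they do the work, as an engineer would, in place of code of your own. Each camera call takes 0.05 s, during which the arm holds its last target. There are 200 camera calls.

TASK

Make the meal trays ready for the van: with the hooked rod, fish the wooden pressure board out of the gap between the crates, and stack all the meal trays that are there, flat on top of each other and squarely, on the clamp stand's base between its posts. Lay the board on top of the stack (knob up, towards the open front), then turn the crank clockwise until the pad meets the board and snug it about a quarter turn more, firm but not screwed hard down. Finish with the rod lying back on the rubber mat, and leave the other things on the counter where they are.

Things in the scene. Friction and masses are not known exactly. Their poses are not given: they have to be found in the camera images.
- press: Screw clamp stand fixed to the counter: grey C-frame on a steel base plate 225 x 110 x 12 mm. Origin on the counter below the screw axis; x points from the open front to the column at the back, y left. Plate from x = -115 to +110 mm; back stop from x = +62 (95 mm high), column to +110. Overhead arm 36 mm wide, x = -22 to 110, from 153 to 183 mm above the counter; crank on top.
- seat (a point): Point on the base plate's top (12 mm above the counter), 25 mm before the screw axis, where the middle of a tray or board belongs; axes as the stand's. Guide posts 12 mm thick, 60 mm high above the plate, at x = +5 and +70 mm, y = +-37 mm from here (62 mm clear between). Seated things span x = +-85 mm; load them lengthways, sliding in from the open front under the pad.
- crank (a joint): Turn of the crank (rad) on top of the clamp stand, about the vertical screw axis. 0 = fully open, grows clockwise seen from above, to 18.5; one turn lowers the pad 24 mm; at 0 the pad's face is 124 mm above the base plate. Stays where it is left; turning takes about 7 N at the peg, about 4 N more when snug.
- peg (a point): Middle of the upright black peg of the crank (19 mm thick, 44 mm tall, 50 mm from the screw axis, its middle 223 mm above the counter). It spins freely: it can be held and led round without turning the hand. The 14 mm screw shaft can stick up on the axis to 232 mm above the counter.
- pad_face (a point): Centre of the lower face of the clamp's round pad (34 mm wide), on the screw axis; moves down as the crank turns clockwise.
- pad (a joint): How far the sprung pad is pushed in (m): 0 when it touches nothing, 0.010 at its stop; 10 N of clamping force per mm. A quarter turn of the crank past first touch gives about 0.005. Snug is 0.0015 to 0.0085; 0.0095 is screwed hard down.
- mouth (a point): Gap between two grey crates fixed to the counter (130 mm tall, contents to 150 mm, 260 mm deep; left one 100 mm wide, right one 160 mm). This point: middle of the gap's open front at counter height, x into the gap, z up. The gap is 80 mm wide (y = +-40 mm), too narrow for a hand.
- board_mid (a point): Centre of the wooden pressure board, 170 x 46 x 16 mm (x along its length, z up, knob on top), 100 g. At the start it lies flat in the gap, its knob end nearest the mouth.
- knob (a point): Middle of the dark wooden knob on the board (18 mm thick, 24 mm tall, standing on the board's top, 65 mm from the board's middle towards -x); this point is 28 mm above the board's underside.
- rod_grip (a point): Grip point of the hooked rod (140 g), 11 mm above its underside, in a wooden handle 18 wide x 22 mm tall from x = -75 to +30 mm. A steel shank 8 mm thick runs on along x, level with this point, to x = +150 mm, then bends square to the left (+y) for 34 mm. At the start it lies flat on the rubber mat.
- rod_hook (a point): Middle of the rod's bent end, 150 mm ahead and 17 mm to the left of the grip point.
- mat: Thin black rubber mat on the counter, fixed, 290 x 100 x 3 mm, x along its length; origin at the centre of its underside. The rod belongs on it.
- tray1_mid (a point): Centre of a flat black sealed meal tray with a paper label, 170 x 52 x 26 mm (x along its length, z up), about 160 g; lies on the counter at the start. All trays are alike, two or three are there; either end may be the front.
- tray2_mid (a point): Centre of a flat black sealed meal tray with a paper label, 170 x 52 x 26 mm (x along its length, z up), about 160 g; lies on the counter at the start. All trays are alike, two or three are there; either end may be the front.
- tray3_mid (a point): Centre of a flat black sealed meal tray with a paper label, 170 x 52 x 26 mm (x along its length, z up), about 160 g; lies on the counter at the start. All trays are alike, two or three are there; either end may be the front.
- jar: Small jar, 64 mm wide, 65 mm tall; origin at its underside. Leave alone.
- bowl: White bowl, 76 mm wide, 45 mm tall; origin at its underside. Leave alone.
- tin: Flat food tin, 76 mm wide, 42 mm tall; origin at its underside. Leave alone.
- tape: Cardboard tape roll, 80 mm wide, 24 mm tall; origin at its underside. Leave alone.
- carton: Small carton, 60 x 90 x 70 mm; origin at its underside. Leave alone.
- bottle: Clear bottle, 60 mm wide, 170 mm tall; origin at its underside. Leave alone.
There are look-alikes about, which are no part of the job. What is shaped like the part that bears rod_grip but purple is not meant. Of the things that look like the part that bears board_mid, the larger one is meant.

How it is judged:
By the outcome, as a careful person would: the job done as asked, in the order asked, and still so for the second after the job is handed in, with the robot touching nothing.
Of tray1, tray2, tray3 only 2 to 3 are there at a start; the rules pass over those that are not, and their reading is None.
At some moment in a run one of tray1, tray2, tray3 may be knocked a few centimetres aside while the robot is not near it.
Once in a run the grip may slacken for a moment while it holds something.
It also fails if it takes over 210 s, if anything falls off the work surface, if the arm or the gripper's body presses on something with over 40 N, if the wrist force passes 120 N, or if a joint passes its speed limit or range.

## Working session

There is one attempt and no reset: what is moved stays moved. The work goes in short steps, Python scripts to look and compute and a tool call to move; the robot and the scene stay as the last step left them, time stands still between calls to the robot, and variables do not carry over. Pictures are saved under pics/ and viewed, at most 18 in all, crops included, and the job is handed in when it is done.

Besides the shell and the picture viewer there is one more tool, called as a command line: name --argument value ..., lists and objects as JSON in quotes. send_rows: Moves the arm, as the interface text tells. Its arguments: {"type":"object","properties":{"targets":{"type":"array"},"grip":{"type":"number"},"squeeze":{"type":"number"}},"required":["targets"]}

```bash
mkdir -p pics; ls; cat > h.py <<'E'
import numpy as np, cv2
from rig import ctrl
def cal(c):
    k=ctrl.calibration(c); return k, np.array(k["view"],float)
def ray(c,u,v):
    k,V=cal(c); R=V[:3,:3]; o=-R.T@V[:3,3]
    return o, R.T@np.array([(u-k["cx"])/k["fx"],(v-k["cy"])/k["fy"],1.])
def at_z(c,u,v,z):
    o,d=ray(c,u,v); return o+d*(z-o[2])/d[2]
def cloud(c,dep):
    k,V=cal(c); v,u=np.mgrid[:dep.shape[0],:dep.shape[1]]
    P=np.stack([(u-k["cx"])/k["fx"]*dep,(v-k["cy"])/k["fy"]*dep,dep],-1)
    return (P-V[:3,3])@V[:3,:3]
def pix(c,p):
    k,V=cal(c); q=V[:3,:3]@np.array(p,float)+V[:3,3]
    return q[0]/q[2]*k["fx"]+k["cx"], q[1]/q[2]*k["fy"]+k["cy"]
def shot(c,name):
    im,d=ctrl.capture(c); cv2.imwrite(f"pics/{name}.png",im[:,:,::-1]); np.savez(f"{name}.npz",im=im,d=d); return im,d,cloud(c,d)
E
python3 - <<'E'
from h import *
np.set_printoptions(precision=1,suppress=True)
for c in ("scene","top"):
    im,d,P=shot(c,c+"0")
    k,V=cal(c); print(c,-V[:3,:3].T@V[:3,3],V[2,:3],k["fx"])
    for q in "press seat crank peg pad_face mouth board_mid knob rod_grip rod_hook mat tray1_mid jar bowl tin tape carton bottle".split():
        r=ctrl.place_of(c,q)
        for x in r[:4]:
            u,v=x["uv"]; i,j=int(np.clip(v,0,399)),int(np.clip(u,0,639))
            print(q,round(x["conf"],2),np.array([u,v]),P[i,j],at_z(c,u,v,0))
print(ctrl.sense())
E
```

```text
pics
scene [1471.1 -162.8 1362.3] [-0.6  0.1 -0.8] 411.3211285515212
press 0.85 [400.7 209.2] [532.2 361.5   6.9] [528.9 366.7   0. ]
seat 0.67 [396.5 203.2] [504.5 351.2  13.8] [496.  358.3   0. ]Traceback (most recent call last):
  File "<stdin>", line 7, in <module>
ValueError: it knows: board_mid, bottle, bowl, carton, jar, knob, mat, mouth, pad_face, peg, press, rod_grip, rod_hook, seat, tape, tin, tray1_mid, tray2_mid, tray3_mid
```

```bash
python3 - <<'E'
from h import *
np.set_printoptions(precision=1,suppress=True)
for c in ("scene","top"):
    im,d,P=shot(c,c+"0")
    k,V=cal(c); print(c,-V[:3,:3].T@V[:3,3],V[2,:3],k["fx"])
    for q in "press seat peg pad_face mouth board_mid knob rod_grip rod_hook mat tray1_mid jar bowl tin tape carton bottle".split():
        r=ctrl.place_of(c,q)
        for x in r[:4]:
            u,v=x["uv"]; i,j=int(np.clip(v,0,399)),int(np.clip(u,0,639))
            print(q,round(x["conf"],2),np.array([u,v]),P[i,j],at_z(c,u,v,0))
print(ctrl.sense())
E
```

```text
scene [1471.1 -162.8 1362.3] [-0.6  0.1 -0.8] 411.3211285515212
press 0.89 [401.5 210.7] [539.1 363.3   8.7] [536.9 367.7  -0. ]
seat 0.85 [396.7 201. ] [493.5 354.7  12.6] [484.8 362.4   0. ]
seat 0.56 [382.6 245.3] [699.6 237.2  25.5] [686.6 246.8   0. ]
seat 0.44 [425.1 178.2] [572.1 401.6 239.9] [381.1 522.3   0. ]
peg 0.42 [421.5 175.4] [373.3 502.5  16. ] [362.9 511.8   0. ]
mouth 0.58 [216.8 236.1] [ 646.7 -362.9  150.4] [ 545.4 -384.7    0. ]
board_mid 0.39 [163.  195.8] [ 313.7 -600.6   11.9] [ 307.9 -604.2    0. ]
knob 0.65 [164.6 185.6] [ 257.5 -600.3   10.5] [ 251.9 -601.     0. ]
rod_grip 0.47 [361.4 159.6] [240.3 264.3  16.4] [229.2 270.4   0. ]
rod_grip 0.44 [287.2 210.8] [480.  -99.6  25.3] [465.4 -98.1   0. ]
rod_hook 0.68 [363.9 134.2] [ 68.8 315.8   3.5] [ 67.2 321.    0. ]
rod_hook 0.51 [284.6 241.8] [ 621.3 -128.4   20.6] [ 612.3 -126.     0. ]
mat 0.74 [290.9 219. ] [507.3 -91.8  -1. ] [508.6 -88.3   0. ]
mat 0.65 [286.7 287.3] [ 823.3 -143.8   42.2] [ 804.2 -140.8    0. ]
tray1_mid 0.79 [336.9 207.5] [494.5  99.2  24.2] [479.9 107.1   0. ]
tray1_mid 0.5 [375.6 
[... 2513 characters left out ...]
[674.6 265.8   1. ] [673.  262.9   0. ]
tape 0.58 [275.1 139.4] [771.6 203.9  62.2] [783.6 210.1  -0. ]
carton 0.65 [425.5 247. ] [ 319.2 -421.6   71.7] [ 316.3 -442.3    0. ]
carton 0.58 [169.9 224.6] [411.5 619.2 119.4] [410.4 658.1   0. ]
bottle 0.64 [349.3 208.5] [ 483.6 -112.5    3.5] [ 481.6 -114.1    0. ]
{'time_s': 1.95, 'joints': array([-1.5,  0.3,  1.5,  0. ,  1.3, -0.2]), 'dq': array([-0., -0., -0.,  0.,  0.,  0.]), 'tau': array([ -0. , -41.2, -26. ,  -0. ,   0. ,   0. ]), 'eef_pos': array([ 135.4, -507.3,  231.3]), 'ee_rot': array([0. , 1. , 0.1, 0. ]), 'force': array([-0.5,  0.2,  0.6]), 'wrist_torque': array([-0., -0.,  0.]), 'grip_force': 0.0, 'grip_width': 1.0044220093834275}
```

View pics/scene0.png

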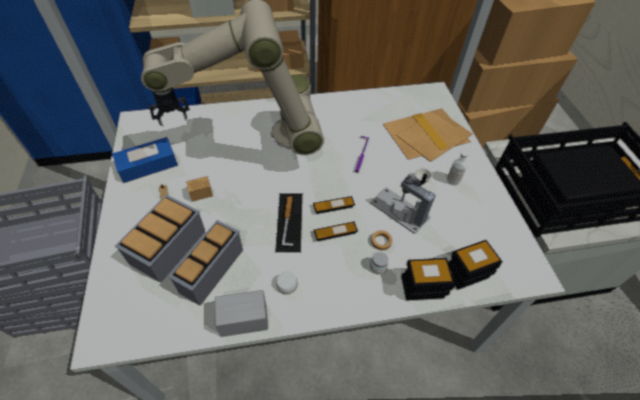

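View pics/top0.png

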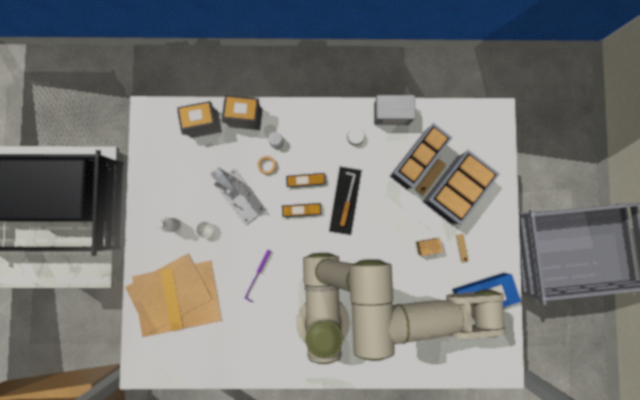

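Top view: two trays at (301,210) and (305,180), orange rod on the mat at (346,200), board in the gap at (430,178), stand at (240,195). The small block at (462,248) and the purple rod at (258,275) are the look-alikes.

```bash
python3 - <<'E'
from h import *
im=np.load("top0.npz")["im"]; s=np.load("scene0.npz")["im"]
a=cv2.resize(im[120:260,205:505],None,fx=2.66,fy=2.66,interpolation=cv2.INTER_CUBIC)
b1=cv2.resize(s[160:250,360:460],(396,220*396//244),interpolation=cv2.INTER_CUBIC)
b1=cv2.resize(s[150:235,370:470],(400,220)if 0 else (259,220),interpolation=cv2.INTER_CUBIC)
b2=cv2.resize(s[180:265,255:455],(518,220),interpolation=cv2.INTER_CUBIC)
out=np.zeros((600,800,3),np.uint8); out[:a.shape[0],:a.shape[1]]=a; out[375:595,:259]=b1; out[375:595,262:780]=b2
cv2.imwrite("pics/crop1.png",out[:,:,::-1])
np.set_printoptions(precision=1,suppress=True)
for c in("top","scene"):
    z=np.load(c+"0.npz"); im=z["im"].astype(int); P=cloud(c,z["d"]); hsv=cv2.cvtColor(z["im"],cv2.COLOR_RGB2HSV)
    X,Y,Z=P[...,0],P[...,1],P[...,2]
    def rect(m,n):
        l,lab,st,ce=cv2.connectedComponentsWithStats(m.astype(np.uint8))
        for i in range(1,l):
            if st[i,4]<15: continue
            q=P[lab==i]; r=cv2.minAreaRect(q[:,:2].astype(np.float32)); print(c,n,st[i,4],ce[i],np.array(r[0]),np.array(r[1]),round(r[2],1),"zmed",np.median(q[:,2]))
    reg=(X>400)&(X<720)&(Y>20)&(Y<180); rect(reg&(Z>15)&(Z<45),"tray")
    rect((X>400)&(X<720)&(Y>-200)&(Y<-20)&(hsv[...,1]>120)&(hsv[...,2]>90),"rodhandle")
    rect((X>380)&(X<750)&(Y>-200)&(Y<-20)&(im.max(2)<60),"mat")
    rect((X>400)&(X<850)&(Y>-750)&(Y<-280)&(Z>115)&(Z<165),"crates")
    rect((X>450)&(X<750)&(Y>-600)&(Y<-350)&(Z<30)&(hsv[...,1]>80),"board")
    rect((X>400)&(X<720)&(Y>230)&(Y<480)&(Z>5)&(Z<20),"plate")
    rect((X>400)&(X<720)&(Y>230)&(Y<480)&(Z>165)&(Z<300),"arm")
    rect((X>400)&(X<720)&(Y>230)&(Y<480)&(Z>50)&(Z<90),"posts")
E
```

```text
top tray 391 [302.2 180.2] [601.7  89.5] [ 52.1 139.9] 4.8 zmed 25.310554166547718
top tray 448 [299.9 210. ] [473.5  98.3] [ 51.8 157.2] 4.0 zmed 25.68794186129008
top rodhandle 126 [344.4 213.6] [460.2 -92.6] [ 21.  104.8] 75.7 zmed 22.585509783099383
top mat 926 [344.1 200.8] [517.7 -95.3] [ 85.9 276.1] 80.5 zmed 2.8254034351373583
top crates 1633 [423.  155.3] [ 693.8 -406.1] [102.8 268.2] 52.0 zmed 139.9381525350014
top crates 2642 [464.1 187.1] [ 563.6 -570.8] [164.  268.2] 51.8 zmed 143.17974488287126
top board 336 [430.8 176.3] [ 618.6 -465.2] [ 41.1 166.5] 53.0 zmed 16.17223257205623
top plate 877 [244.7 200.7] [525.2 355. ] [228.2 142.4] 45.3 zmed 12.194217966642348
top arm 377 [223.8 183.5] [566.1 389.1] [132.1  47.6] 35.8 zmed 184.61619459004223
top posts 15 [232.3 179.5] [598.1 378.4] [11.9 28. ] 64.2 zmed 64.28964044580539
scene tray 410 [335.1 203.9] [477.6  99.6] [ 56.  161.7] 5.3 zmed 24.962411878928414
scene tray 413 [339.3 229.8] [604.2  90.5] [ 57.  143.1] 4.5 zmed 24.899647852144287
scene rodhandle 91 [288.1 206.4] [456.3 -92.5] [ 21.7 109.2] 78.9 zmed 23.6965974
[... 165 characters left out ...]
d 143.2654874674387
scene crates 2145 [204.3 255.4] [ 695.5 -402.6] [108.3 266.7] 51.3 zmed 137.30020057760848
scene plate 904 [396.5 208.5] [531.6 359.4] [233.6 119.5] 37.9 zmed 11.890146370564167
scene plate 34 [383.3 235.6] [655.4 259.5] [63.6 26.5] 40.0 zmed 13.754571336928667
scene plate 16 [387.9 246.8] [700.5 264.2] [ 8.  36.7] 27.5 zmed 13.395901220883301
scene arm 486 [418.4 187.5] [569.9 391.9] [132.2  53.3] 35.1 zmed 183.65589219801706
scene posts 15 [393.2 204.1] [544.2 319.5] [ 9.5 14.1] 79.0 zmed 67.49325246565945
scene posts 17 [406.8 213.3] [596.7 359. ] [10.9 16.5] 58.2 zmed 67.27578507214653
scene posts 108 [419.2 215.8] [618.5 405.3] [69.6 36. ] 72.5 zmed 70.58589283509454
```

View pics/crop1.png

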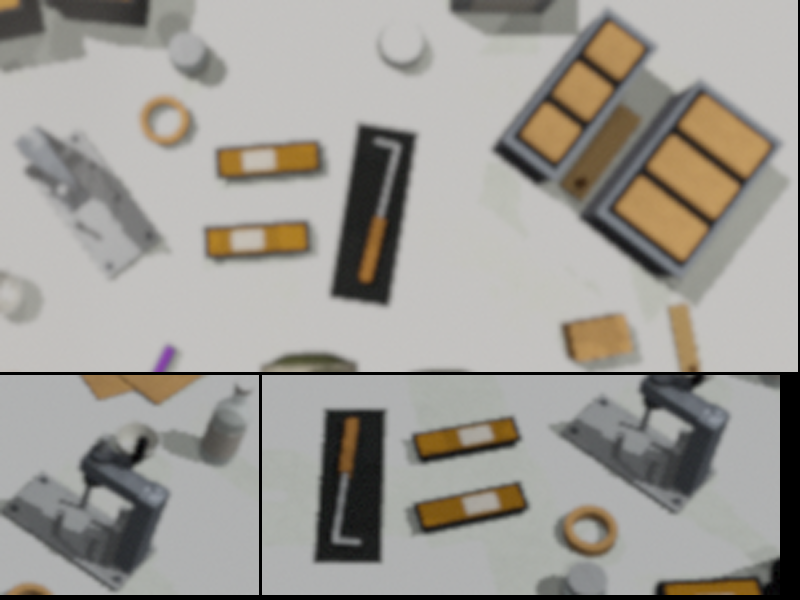

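Poses agree between the cameras and with the given sizes: rod grip ≈ (480,-97), yaw -12°; mouth ≈ (537,-395), axis -38°; trays at (476,99) and (603,90). Now I'll move toward the rod.

send_rows --targets '[{"offset": [34.5, 41, 0], "spin": 0}, {"offset": [34.5, 41, 0], "spin": 0}, {"offset": [34.5, 41, 0], "spin": 0}, {"offset": [34.5, 41, 0], "spin": 0}, {"offset": [34.5, 41, 0], "spin": 0}, {"offset": [34.5, 41, 0], "spin": 0}, {"offset": [34.5, 41, 0], "spin": 0}, {"offset": [34.5, 41, 0], "spin": 0}]' --grip 1

```text
time_s: 2.62
eef_pos: [350.9, -250.4, 231.6]
ee_rot: [0.0, 0.992, 0.13, 0.0]
force: [1.1, -0.2, 0.7]
grip_width: 0.998
grip_force: 0.0
```

```bash
cat > fit.py <<'E'
from h import *
from scipy.optimize import minimize
def boxd(p,lo,hi):
    c=(np.array(lo)+hi)/2; q=np.abs(p-c)-(np.array(hi)-lo)/2
    return np.linalg.norm(np.maximum(q,0),axis=1)+np.minimum(q.max(1),0)
PRESS=[((-115,-55,0),(110,55,12)),((-22,-18,153),(110,18,183)),((62,-18,0),(110,18,183))]+[((x-6,y-6,0),(x+6,y+6,72)) for x in(-20,45) for y in(-37,37)]
TRAY=[((-85,-26,0),(85,26,26))]
BOARD=[((-85,-23,0),(85,23,16)),((-74,-9,16),(-56,9,40))]
CRATES=[((0,40,0),(260,140,130)),((0,-200,0),(260,-40,130)),((8,48,130),(252,132,150)),((8,-192,130),(252,-48,150))]
ROD=[((-75,-9,0),(30,9,22)),((30,-4,7),(154,4,15)),((146,-4,7),(154,34,15))]
def fit(pts,boxes,x0,base=0,ground=True,s=4,dz=True):
    def f(x):
        c,n=np.cos(x[2]),np.sin(x[2]); q=pts-[x[0],x[1],base]; zz=x[3] if dz else 0
        L=np.c_[q[:,0]*c+q[:,1]*n,-q[:,0]*n+q[:,1]*c,q[:,2]-zz]
        d=np.min([boxd(L,*b) for b in boxes],axis=0)
        if ground:
            d=np.minimum(d,L[:,2])  # union with the ground plane
        return np.mean(1-np.exp(-(d/s)**2/2))+1e-4*x[3]**2
    best=None
    for a in(-.05,0,.05):
      for dx in(-6,6):
        for dy in(-6,6):
          r=minimize(f,[x0[0]+dx,x0[1]+dy,x0[2]+a,0],method="Nelder-Mead",options=dict(xatol=.05,fatol=1e-6,initial_simplex=np.array([x0[0]+dx,x0[1]+dy,x0[2]+a,0])+np.array([[0,0,0,0],[5,0,0,0],[0,5,0,0],[0,0,.04,0],[0,0,0,1]])))
          if best is None or r.fun<best.fun: best=r
    return best
def pts(c,tag,cen,rad,zmax=400):
    z=np.load(c+tag+".npz"); P=cloud(c,z["d"])[z["d"]>0]
    m=(np.hypot(P[:,0]-cen[0],P[:,1]-cen[1])<rad)&(P[:,2]<zmax)&(P[:,2]>-15); return P[m]
def both(tag,cen,rad,boxes,x0,cams=("top","scene"),**k):
    for c in cams:
        r=fit(pts(c,tag,cen,rad,k.pop("zmax",400) if 0 else 400),boxes,x0,**k); print(c,np.round(r.x,3),round(r.fun,4))
E
python3 - <<'E'
from fit import *
for n,cen,rad,b,x0,k in [("press",(530,358),140,PRESS,(534,361,.66),{}),("trayA",(476,99),110,TRAY,(476,99,1.65),{}),("trayB",(603,90),110,TRAY,(603,90,1.65),{}),
  ("crates",(630,-480),210,CRATES,(537,-395,-.668),{}),("rod",(510,-100),140,ROD,(480,-97,-.21),dict(base=3))]:
    print(n); both("0",cen,rad,b,x0,**k)
print("board"); both("0",(618,-463),75,BOARD,(618,-465,-.66),cams=("top",))
s=ctrl.sense(); print(s["time_s"],s["eef_pos"],s["ee_rot"],s["joints"])
E
```

```text
press
top [5.34282e+02 3.59047e+02 6.42000e-01 3.04000e-01] 0.313
scene [ 5.36307e+02  3.61755e+02  6.33000e-01 -2.70000e-02] 0.2537
trayA
top [ 4.74731e+02  8.89640e+01  1.58400e+00 -7.50000e-02] 0.3256
scene [473.304  95.295   1.648  -0.543] 0.2173
trayB
top [ 6.0287e+02  7.4884e+01  1.6210e+00 -9.6000e-02] 0.323
scene [ 6.02002e+02  7.98660e+01  1.64900e+00 -3.98000e-01] 0.2257
crates
top [ 535.109 -395.438   -0.666   -0.804] 0.3165
scene [ 537.934 -393.924   -0.667   -1.307] 0.1811
rod
top [ 4.77944e+02 -1.00672e+02 -2.16000e-01 -1.91800e+00] 0.3579
scene [ 4.83882e+02 -9.63520e+01 -2.57000e-01 -2.23400e+00] 0.2673
board
top [ 6.20172e+02 -4.67789e+02 -6.86000e-01  3.56000e-01] 0.6538
2.6167 [ 350.86549615 -250.44468274  231.55814808] [2.92245688e-04 9.91532765e-01 1.29856266e-01 1.99579497e-04] [-8.93117402e-01  1.03057045e-01  1.75767365e+00  3.81873031e-05
  1.28015512e+00  4.17219945e-01]
```

send_rows --targets '[{"offset": [12.9, 15.2, -10], "spin": -0.485}, {"offset": [12.9, 15.2, -10], "spin": -0.485}, {"offset": [12.9, 15.2, -10], "spin": -0.485}, {"offset": [12.9, 15.2, -10], "spin": -0.485}, {"offset": [12.9, 15.2, -15], "spin": -0.485}, {"offset": [12.9, 15.2, -15], "spin": -0.485}, {"offset": [12.9, 15.2, -15], "spin": -0.485}, {"offset": [12.9, 15.2, -15], "spin": -0.485}]'

```text
time_s: 3.28
eef_pos: [478.3, -97.1, 77.4]
ee_rot: [-0.001, 0.994, -0.11, -0.003]
force: [-0.6, 0.8, -1.2]
grip_width: 0.999
grip_force: 0.0
```

```bash
python3 - <<'E'
from fit import *
s=ctrl.sense(); print(s["time_s"],s["eef_pos"],s["ee_rot"])
im,d,P=shot("scene","scene1")
hsv=cv2.cvtColor(im,cv2.COLOR_RGB2HSV)
# trays by orange colour, top pictures 0
for c,t in(("top","0"),("scene","1")):
    z=np.load(c+t+".npz"); h=cv2.cvtColor(z["im"],cv2.COLOR_RGB2HSV); P=cloud(c,z["d"])
    m=((P[...,0]>400)&(P[...,0]<690)&(P[...,1]>-10)&(P[...,1]<190)&(P[...,2]>14)&(P[...,2]<60)).astype(np.uint8)
    n,lab,st,ce=cv2.connectedComponentsWithStats(m)
    for i in range(1,n):
        if st[i,4]<60: continue
        v,u=np.nonzero(lab==i); q=np.array([at_z(c,a,b,26)[:2] for a,b in zip(u,v)],np.float32)
        print(c,cv2.minAreaRect(q),q.mean(0))
E
```

```text
3.2833 [478.25874463 -97.13009609  77.3789504 ] [-0.00132888  0.99387614 -0.11044651 -0.00316503]
top ((602.366455078125, 74.61569213867188), (51.95493698120117, 169.31275939941406), 4.770149230957031) [602.35803   74.784225]
top ((473.84503173828125, 91.82138061523438), (51.679527282714844, 169.2807159423828), 3.942542791366577) [473.81335  92.45933]
scene ((479.1692810058594, 93.67056274414062), (54.14752960205078, 169.72039794921875), 4.136858940124512) [479.2078   92.97952]
scene ((608.211181640625, 76.46304321289062), (54.87742233276367, 169.92056274414062), 5.089780330657959) [607.80066  75.58275]
```

send_rows --targets '[{"offset": [0.2, -0.1, -4], "spin": 0}, {"offset": [0.2, -0.1, -6], "spin": 0}, {"offset": [0.2, -0.1, -7.1], "spin": 0}, {"offset": [0.2, -0.1, -7.1], "spin": 0}, {"offset": [0.2, -0.1, -7.1], "spin": 0}]'

```text
time_s: 3.75
eef_pos: [481.3, -102.1, 11.4]
ee_rot: [0.0, 0.994, -0.112, 0.001]
force: [0.5, -0.1, -0.7]
grip_width: 1.0
grip_force: 0.0
```

send_rows --targets '[{"offset": [0, 0, 0], "spin": 0}, {"offset": [0, 0, 0], "spin": 0}, {"offset": [0, 0, 0], "spin": 0}, {"offset": [0, 0, 0], "spin": 0}, {"offset": [0, 0, 0], "spin": 0}, {"offset": [0, 0, 0], "spin": 0}, {"offset": [0, 0, 0], "spin": 0}, {"offset": [0, 0, 0], "spin": 0}]' --grip 0 --squeeze 80

```text
time_s: 4.42
eef_pos: [481.2, -101.3, 10.9]
ee_rot: [0.0, 0.994, -0.112, 0.0]
force: [-3.0, 0.6, 7.2]
grip_width: 0.186
grip_force: 79.2
```

send_rows --targets '[{"offset": [0, 0, 0], "spin": 0}, {"offset": [0, 0, 0], "spin": 0}, {"offset": [0, 0, 0], "spin": 0}, {"offset": [0, 0, -0.5], "spin": 0}, {"offset": [0, 0, -0.5], "spin": 0}]' --grip 0.5

```text
time_s: 4.83
eef_pos: [480.6, -101.0, 4.5]
ee_rot: [-0.0, 0.994, -0.112, -0.001]
force: [-0.6, -0.7, -0.6]
grip_width: 0.501
grip_force: 0.0
```

send_rows --targets '[{"offset": [0, 0, 0], "spin": 0}, {"offset": [0, 0, 0], "spin": 0}, {"offset": [0, 0, 0], "spin": 0}, {"offset": [0, 0, 0], "spin": 0}, {"offset": [0, 0, 0], "spin": 0}, {"offset": [0, 0, 0], "spin": 0}]' --grip 0 --squeeze 100

```text
time_s: 5.33
eef_pos: [481.1, -101.2, 5.5]
ee_rot: [0.0, 0.994, -0.112, 0.0]
force: [-1.8, 1.5, 5.7]
grip_width: 0.187
grip_force: 98.2
```

send_rows --targets '[{"offset": [0, 0, 3], "spin": 0}, {"offset": [0, 0, 7], "spin": 0}, {"offset": [0, 0, 10], "spin": 0}, {"offset": [0, 0, 10], "spin": 0}, {"offset": [0, 0, 10], "spin": 0}]'

```text
time_s: 5.75
eef_pos: [481.4, -101.4, 106.0]
ee_rot: [0.0, 0.994, -0.112, 0.001]
force: [-0.1, 0.9, -2.6]
grip_width: 0.185
grip_force: 98.0
```

```bash
python3 - <<'E'
from fit import *
s=ctrl.sense(); print(s["time_s"],s["eef_pos"],s["ee_rot"],s["grip_width"])
a,_,_=shot("top","top2"); b,_,_=shot("scene","scene2")
o=np.hstack([cv2.resize(a[150:250,280:380],(400,400),interpolation=2),cv2.resize(b[160:260,240:340],(400,400),interpolation=2)])
cv2.imwrite("pics/c2.png",o[:,:,::-1])
for c in("top","scene"):
    for q in("rod_hook",): print(c,q,[(x["conf"],np.round(x["uv"],1),np.round(at_z(c,*x["uv"],110),1)) for x in ctrl.place_of(c,q)[:3]])
E
```

```text
5.75 [ 481.42529977 -101.3853268   106.04448158] [ 4.09222441e-04  9.93726554e-01 -1.11829723e-01  1.21711320e-03] 0.18516819529251224
top rod_hook [(0.52, array([209.2, 229. ]), array([391.8, 460.3, 110. ])), (0.48, array([348.6, 169.2]), array([ 637. , -103.3,  110. ])), (0.48, array([245.6, 299.8]), array([110.4, 309.4, 110. ]))]
scene rod_hook [(0.62, array([286.3, 229.2]), array([ 628.9, -116.6,  110. ])), (0.49, array([364.1, 133.7]), array([177.6, 283.6, 110. ]))]
```

View pics/c2.png

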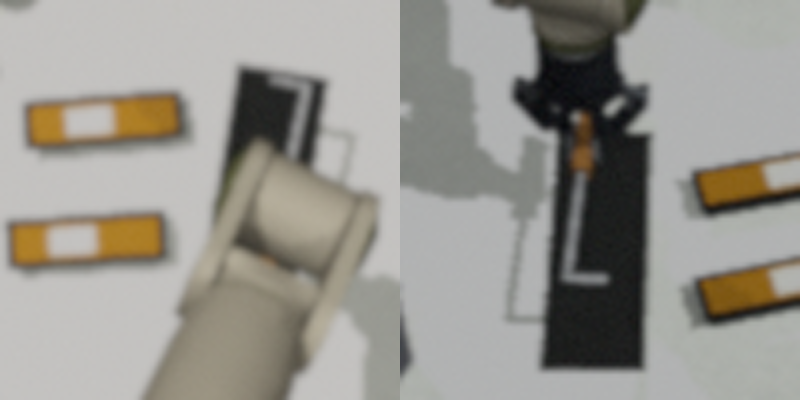

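Rod is held level; hook corner at scene px (281.7,229.3), tip (291.7,229.8); top corner (356.7,170), tip (347,170).

```bash
python3 - <<'E'
from fit import *
for c,L in(("top",[(356.5,170.5),(347,169.7)]),("scene",[(282,229),(292,229.8)])):
    for u in L: print(c,np.round(at_z(c,*u,114.5),1))
m=np.array([536.5,-394.7]); g=np.array([np.cos(-.667),np.sin(-.667)]); l=np.array([-g[1],g[0]])
for p in [(620.2,-467.8),(618.6,-465.2)]: print((p-m)@g,(p-m)@l)
# knob look in top0
z=np.load("top0.npz"); 
for i in [(423.6,184.4)]: p=at_z("top",*i,30)[:2]; print("knob",p,(p-m)@g,(p-m)@l)
P=cloud("top",z["d"]); q=P.reshape(-1,3)-[*m,0]; L=np.c_[q[:,:2]@g,q[:,:2]@l,q[:,2]]
s=L[(abs(L[:,1])<30)&(L[:,0]>0)&(L[:,0]<230)&(L[:,2]<60)]
h=z["im"].reshape(-1,3)[(abs(L[:,1])<30)&(L[:,0]>0)&(L[:,0]<230)&(L[:,2]<60)]
k=s[:,2]>24; print("high",s[k].mean(0) if k.any() else 0,k.sum())
w=(h[:,0].astype(int)-h[:,2]>25); print(s[w].min(0),s[w].max(0),np.percentile(s[w],[3,50,97],axis=0))
E
```

```text
top [ 631.1 -135.2  114.5]
top [634.3 -96.4 114.5]
scene [ 628.7 -132.1  114.5]
scene [637.7 -96.6 114.5]
110.98348710116434 -5.653812064943253
108.11795485005874 -4.600851990736329
knob [ 584.22349237 -430.77700865] 59.81382800097541 1.178243080454267
high [67.96053539 -5.4224418  33.16668283] 28
[ 23.71511416 -28.67172705  -1.72022672] [192.61269378  18.49895139  50.7218852 ] [[ 29.94323582 -25.63312408   6.91684149]
 [107.53614996  -4.14146127  16.32698201]
 [187.83988151  15.76461808  34.60184897]]
```

send_rows --targets '[{"offset": [-11.5, -18.6, 0], "spin": -0.445}, {"offset": [-11.5, -18.6, 0], "spin": -0.445}, {"offset": [-11.5, -18.6, 0], "spin": -0.445}, {"offset": [-11.5, -18.6, 0], "spin": -0.445}, {"offset": [-11.5, -18.6, 0], "spin": -0.445}, {"offset": [-11.5, -18.6, -4.6], "spin": -0.445}, {"offset": [-11.5, -18.6, -4.6], "spin": -0.445}, {"offset": [-11.5, -18.6, -4.6], "spin": -0.445}]'

```text
time_s: 6.62
eef_pos: [364.6, -286.0, 57.0]
ee_rot: [-0.002, 0.944, -0.329, -0.003]
force: [-0.8, 0.5, -0.9]
grip_width: 0.182
grip_force: 98.2
```

```bash
python3 - <<'E'
from fit import *
s=ctrl.sense(); p=s["eef_pos"]; q=s["ee_rot"]; print(s["time_s"],p,2*np.arctan2(q[2],q[1]))
m=np.array([536.5,-394.7]); g=np.array([np.cos(-.667),np.sin(-.667)]); l=np.array([-g[1],g[0]])
print((p[:2]-m)@g,(p[:2]-m)@l)
a,_,_=shot("top","top3"); b,_,_=shot("scene","scene3")
o=np.hstack([cv2.resize(a[130:250,380:500],(400,400),interpolation=2),cv2.resize(b[170:290,150:270],(400,400),interpolation=2)])
cv2.imwrite("pics/c3.png",o[:,:,::-1])
E
```

```text
6.6167 [ 364.57625906 -285.98748302   56.96170514] -0.6707625402661341
-202.33024542091687 -20.94411222440696
```

View pics/c3.png

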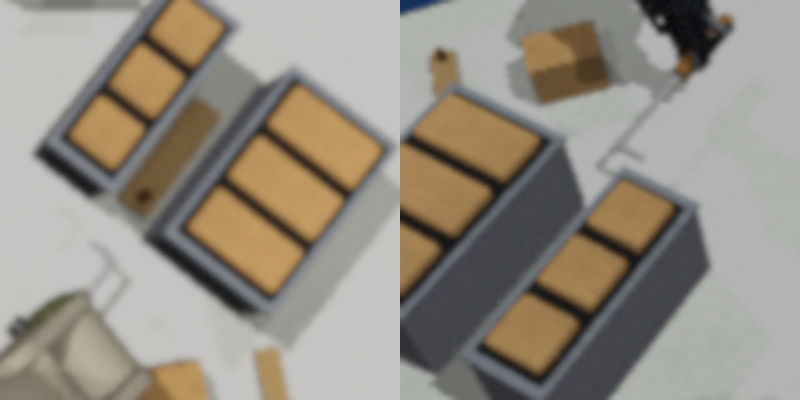

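Knob visible at top px (423.5,188.5); hook corner at (418.4,214.6), aimed to pass to the knob's right.

```bash
python3 - <<'E'
from fit import *
m=np.array([536.5,-394.7]); g=np.array([np.cos(-.667),np.sin(-.667)]); l=np.array([-g[1],g[0]])
for u,z in(((423.5,188.5),38),((418.4,214.6),65.5)):
    p=at_z("top",*u,z)[:2]; print(p,(p-m)@g,(p-m)@l)
E
```

```text
[ 565.76727682 -427.99882088] 43.59445326852048 -8.056587891572736
[ 453.4554592  -397.78155843] -63.34017582718089 -53.795110234634194
```

```bash
python3 - <<'E'
from fit import *
s=ctrl.sense(); p=s["eef_pos"]
g=np.array([np.cos(-.669),np.sin(-.669)]); l=np.array([-g[1],g[0]])
out=[]
for c,sx,sy in(("top",380,130),("scene",150,170)):
    im=np.load(c+"3.npz")["im"]; 
    pts=[p[:2]+g*a+l*b for a,b in((35,0),(150,0),(150,34))]
    q=[pix(c,[*t,65.5]) for t in pts]; print(c,np.round(q,1))
    cx,cy=[int(v) for v in q[1]]; k=im[cy-25:cy+25,cx-25:cx+25]; k=cv2.resize(k,(400,400),interpolation=cv2.INTER_CUBIC)
    for a in q: cv2.circle(k,(int((a[0]-cx+25.5)*8),int((a[1]-cy+25.5)*8)),5,(255,0,0),1)
    out.append(k)
cv2.imwrite("pics/c4.png",np.hstack(out)[:,:,::-1])
E
```

```text
top [[397.1 228.8]
 [413.9 207.2]
 [407.5 202.2]]
scene [[232.6 193.5]
 [214.9 213.6]
 [222.  217.1]]
```

View pics/c4.png

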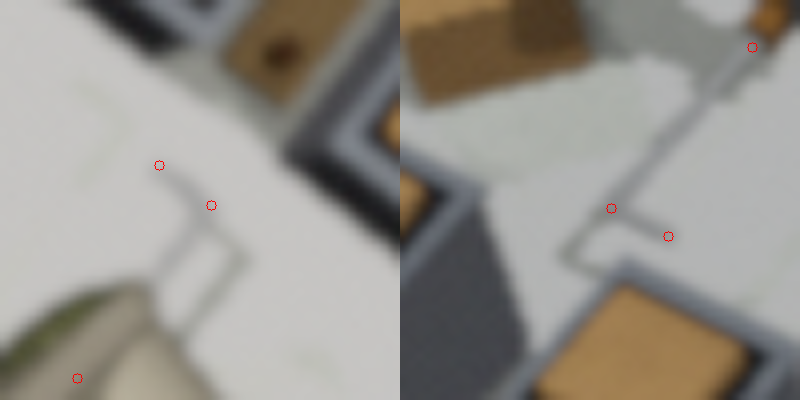

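The marked prediction sits on the real hook (the darker lines are its shadow). Insert, then lower behind the knob.

send_rows --targets '[{"offset": [1.8, -1.8, 0.2], "spin": 0.003}, {"offset": [4.5, -3.9, 0.2], "spin": 0.003}, {"offset": [7.5, -6.3, 0.2], "spin": 0.003}, {"offset": [10.2, -8.4, 0.2], "spin": 0.003}, {"offset": [10.2, -8.4, 0.2], "spin": 0.003}, {"offset": [10.2, -8.4, -2], "spin": 0.003}, {"offset": [10.2, -8.4, -3.8], "spin": 0.003}, {"offset": [10.2, -8.4, -3.8], "spin": 0.003}]'

```text
time_s: 7.38
eef_pos: [467.8, -368.8, 19.3]
ee_rot: [-0.001, 0.945, -0.326, -0.002]
force: [-0.7, 0.5, -3.2]
grip_width: 0.188
grip_force: 98.2
```

```bash
python3 - <<'E'
from fit import *
s=ctrl.sense(); p=s["eef_pos"]; print(p,s["force"],s["grip_width"])
m=np.array([536.5,-394.7]); g=np.array([np.cos(-.667),np.sin(-.667)]); l=np.array([-g[1],g[0]])
print((p[:2]-m)@g,(p[:2]-m)@l)
im,_,_=shot("top","top4"); 
k=cv2.resize(im[155:220,390:455],(520,520),interpolation=cv2.INTER_CUBIC)
cv2.imwrite("pics/c5.png",k[:,:,::-1])
E
```

```text
[ 467.79216043 -368.7542       19.30097047] [-0.7278698   0.50564953 -3.17241856] 0.18842920304434924
-70.03334572280824 -22.119725211559764
```

View pics/c5.png

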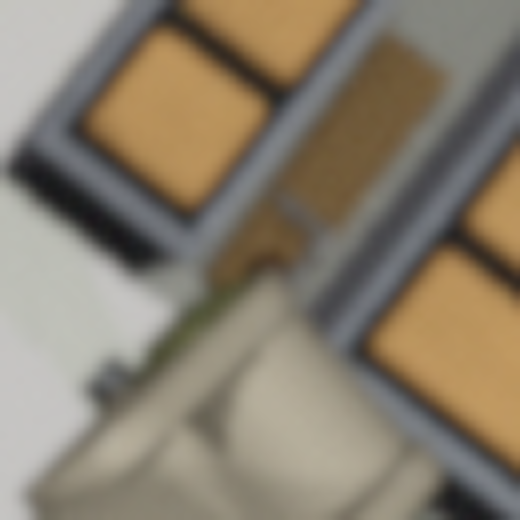

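Hook sits behind the knob at crop (300,210). Now pull straight out along the gap.

send_rows --targets '[{"offset": [-1.6, 1.24, 0], "spin": 0}, {"offset": [-3.1, 2.48, 0], "spin": 0}, {"offset": [-4.7, 3.71, 0], "spin": 0}, {"offset": [-6.3, 4.95, 0], "spin": 0}, {"offset": [-7.9, 6.19, 0], "spin": 0}, {"offset": [-9.4, 7.42, 0], "spin": 0}, {"offset": [-11, 8.66, 0], "spin": 0}, {"offset": [-12.6, 9.9, 0], "spin": 0}]'

```text
time_s: 8.1
eef_pos: [342.3, -272.0, 23.3]
ee_rot: [0.001, 0.945, -0.326, 0.002]
force: [0.4, -1.2, -1.3]
grip_width: 0.185
grip_force: 98.2
```

send_rows --targets '[{"offset": [-1.4, 1.1, 0], "spin": 0}, {"offset": [-2.6, 2.05, 0], "spin": 0}, {"offset": [-3.7, 2.9, 0], "spin": 0}, {"offset": [-4.6, 3.6, 0], "spin": 0}, {"offset": [-5.3, 4.2, 0], "spin": 0}, {"offset": [-5.3, 4.2, 0], "spin": 0}]'

```text
time_s: 8.6
eef_pos: [288.9, -229.7, 22.8]
ee_rot: [0.001, 0.945, -0.327, 0.001]
force: [-0.1, -0.2, -1.2]
grip_width: 0.189
grip_force: 98.2
```

```bash
python3 - <<'E'
from fit import *
s=ctrl.sense(); p=s["eef_pos"]; print(s["time_s"],p,s["force"],s["grip_width"])
m=np.array([536.5,-394.7]); g=np.array([np.cos(-.667),np.sin(-.667)]); l=np.array([-g[1],g[0]])
print((p[:2]-m)@g,(p[:2]-m)@l)
im,_,_=shot("top","top5"); b,_,_=shot("scene","scene5")
o=np.hstack([cv2.resize(im[165:265,340:440],(400,400),interpolation=2),cv2.resize(b[140:240,190:290],(400,400),interpolation=2)])
cv2.imwrite("pics/c6.png",o[:,:,::-1])
E
```

```text
8.6 [ 288.94395971 -229.71741504   22.76913775] [-0.14236105 -0.19127488 -1.2160806 ] 0.1893663586169223
-296.5635626667134 -23.522323933731315
```

View pics/c6.png

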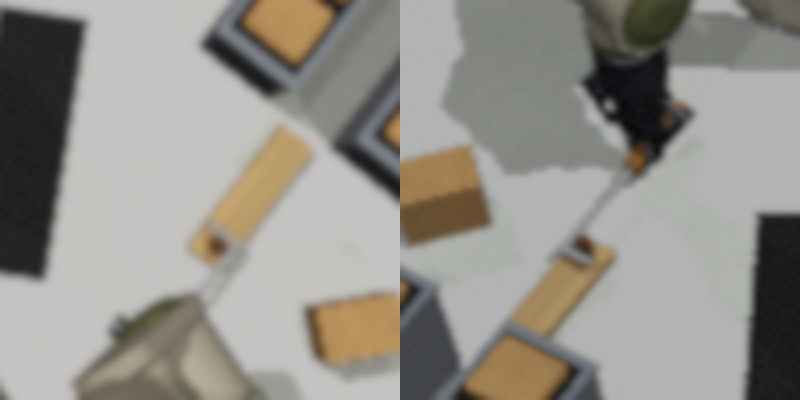

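Board is out with its far end clear of the crates. Lift off and return the rod to the mat.

send_rows --targets '[{"offset": [0, 0, 4], "spin": 0}, {"offset": [0, 0, 8], "spin": 0}, {"offset": [0, 0, 10], "spin": 0}, {"offset": [19.2, 13, 10], "spin": 0.46}, {"offset": [19.2, 13, 10], "spin": 0.46}, {"offset": [19.2, 13, 10], "spin": 0.46}, {"offset": [19.2, 13, 10], "spin": 0.46}, {"offset": [19.2, 13, 10], "spin": 0.46}]'

```text
time_s: 9.37
eef_pos: [463.8, -111.8, 122.2]
ee_rot: [0.0, 0.995, -0.1, 0.001]
force: [0.1, -1.7, -2.1]
grip_width: 0.184
grip_force: 98.3
```

send_rows --targets '[{"offset": [0, 0, 0], "spin": 0}, {"offset": [0, 0, 0], "spin": 0}, {"offset": [0, 0, 0], "spin": 0}]'

```text
time_s: 9.62
eef_pos: [461.5, -113.4, 121.5]
ee_rot: [0.0, 0.995, -0.103, -0.0]
force: [-0.3, 0.4, -2.1]
grip_width: 0.184
grip_force: 98.3
```

send_rows --targets '[{"offset": [2, 1.2, -3], "spin": 0}, {"offset": [2, 1.2, -6], "spin": 0}, {"offset": [2, 1.2, -9], "spin": 0}, {"offset": [2, 1.2, -10.6], "spin": 0}, {"offset": [2, 1.2, -11.3], "spin": 0}, {"offset": [2, 1.2, -11.5], "spin": 0}, {"offset": [2, 1.2, -11.5], "spin": 0}]'

```text
time_s: 10.2
eef_pos: [481.6, -102.2, 7.0]
ee_rot: [0.0, 0.995, -0.104, 0.0]
force: [0.1, 0.3, -0.7]
grip_width: 0.184
grip_force: 98.4
```

send_rows --targets '[{"offset": [0, 0, 0], "spin": 0}, {"offset": [0, 0, 0], "spin": 0}, {"offset": [0, 0, 0], "spin": 0}, {"offset": [0, 0, 0], "spin": 0}, {"offset": [0, 0, 3], "spin": 0}, {"offset": [0, 0, 7], "spin": 0}, {"offset": [0, 0, 11], "spin": 0}, {"offset": [0, 0, 12], "spin": 0}]' --grip 0.6

```text
time_s: 10.87
eef_pos: [483.7, -102.3, 132.2]
ee_rot: [0.002, 0.995, -0.103, 0.004]
force: [0.5, -0.7, 0.8]
grip_width: 0.601
grip_force: 0.0
```

```bash
cat > tr.py <<'E'
from fit import *
def trays(c,t,zt=26,zlo=17):
    z=np.load(c+t+".npz"); P=cloud(c,z["d"]); h=cv2.cvtColor(z["im"],cv2.COLOR_RGB2HSV)
    m=((P[...,0]>380)&(P[...,0]<720)&(P[...,1]>-30)&(P[...,1]<230)&(P[...,2]>zlo)&(P[...,2]<60)).astype(np.uint8)
    n,lab,st,ce=cv2.connectedComponentsWithStats(m)
    for i in range(1,n):
        if st[i,4]<150: continue
        v,u=np.nonzero(lab==i); q=np.array([at_z(c,a,b,zt)[:2] for a,b in zip(u,v)],np.float32)
        print("tray",c,np.round(cv2.minAreaRect(q)[0],1),np.round(cv2.minAreaRect(q)[1:][0],1),round(cv2.minAreaRect(q)[2],1),q.mean(0))
def boxes(im,c,bx,pose,col,base=0):
    x,y,a=pose; R=np.array([[np.cos(a),-np.sin(a)],[np.sin(a),np.cos(a)]])
    for lo,hi in bx:
        for zz in(lo[2],hi[2]):
            q=[pix(c,[*(R@[p,r]+[x,y]),zz+base]) for p,r in((lo[0],lo[1]),(hi[0],lo[1]),(hi[0],hi[1]),(lo[0],hi[1]))]
            cv2.polylines(im,[np.int32(np.array(q)*16*S+(S*8-8)-np.array(O)*16*S)],True,col,1,cv2.LINE_AA,4)
S=1;O=(0,0)
E
python3 - <<'E'
import tr; from tr import *
for c in("top","scene"):
    im,_,_=shot(c,c+"6"); trays(c,"6")
    for n,q in(("board",(453,-325)),):
        pass
tr.S=6; out=[]
for c,o in(("top",(208,160)),("scene",(365,165))):
    im=np.load(c+"6.npz")["im"]; tr.O=o
    k=cv2.resize(im[o[1]:o[1]+70,o[0]:o[0]+65],None,fx=6,fy=6,interpolation=cv2.INTER_CUBIC)
    boxes(k,c,PRESS,(535.3,360.4,.638),(255,0,0)); out.append(k)
cv2.imwrite("pics/c7.png",np.hstack(out)[:,:,::-1])
print("board"); both("6",(455,-325),130,BOARD,(460,-332,-.66))
print("rod"); both("6",(510,-100),140,ROD,(481,-102,-.21),base=3)
E
```

```text
tray top [602.4  74.6] [ 51.9 169.3] 4.8 [602.4032   74.50928]
tray top [473.8  91.8] [ 51.7 169.3] 3.9 [473.49915  91.78747]
tray scene [478.7  93.6] [ 53.5 169.7] 3.9 [479.08133  93.16201]
tray scene [607.6  76.4] [ 53.6 169.9] 5.1 [607.60284  75.55834]
board
top [ 4.52568e+02 -3.39936e+02 -6.26000e-01 -4.00000e-03] 0.3584
scene [ 4.57464e+02 -3.38655e+02 -6.56000e-01 -4.50000e-01] 0.26
rod
top [ 4.80222e+02 -1.04697e+02 -1.97000e-01 -2.21300e+00] 0.4103
scene [ 4.8359e+02 -9.9601e+01 -2.2400e-01 -2.2760e+00] 0.4712
```

View pics/c7.png

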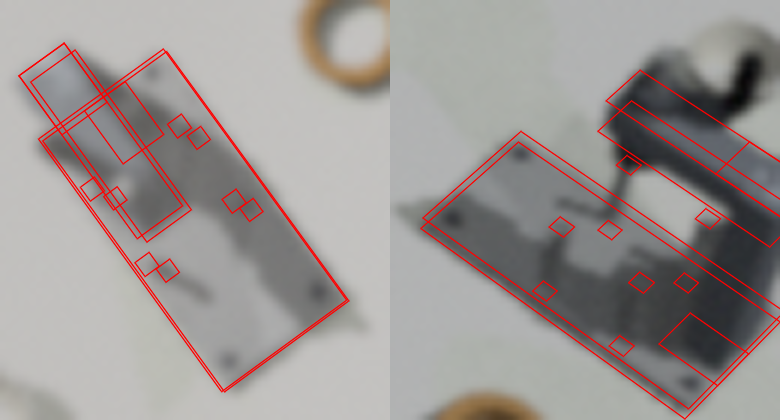

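send_rows --targets '[{"offset": [-0.2, 14.5, -5], "spin": 1.0}, {"offset": [-0.2, 14.5, -5], "spin": 1.0}, {"offset": [-0.2, 14.5, -5], "spin": 1.0}, {"offset": [-0.2, 14.5, -5], "spin": 1.0}, {"offset": [-0.2, 14.5, -5], "spin": 1.0}, {"offset": [-0.2, 14.5, -5], "spin": 1.0}, {"offset": [-0.2, 14.5, -5], "spin": 1.0}, {"offset": [-0.2, 14.5, -5], "spin": 1.0}]' --grip 1

```text
time_s: 11.63
eef_pos: [478.6, 44.0, 74.8]
ee_rot: [-0.001, 0.921, 0.39, -0.001]
force: [0.8, -0.2, 1.3]
grip_width: 0.998
grip_force: 0.0
```

send_rows --targets '[{"offset": [0, 0, 0], "spin": 0.85}, {"offset": [0, 0, 0], "spin": 0.85}, {"offset": [0, 0, 0], "spin": 0.85}, {"offset": [0, 0, 0], "spin": 0.85}, {"offset": [0, 0, 0], "spin": 0.85}, {"offset": [0, 0, 0], "spin": 0.85}, {"offset": [0, 0, 0], "spin": 0.85}, {"offset": [0, 0, 0], "spin": 0.85}]'

```text
time_s: 12.3
eef_pos: [478.7, 43.7, 75.0]
ee_rot: [-0.001, 0.68, 0.734, -0.001]
force: [0.3, -0.8, -1.0]
grip_width: 1.0
grip_force: 0.0
```

```bash
cat > st.py <<'E'
from fit import *
np.set_printoptions(precision=2,suppress=True)
s=ctrl.sense(); q=s["ee_rot"]; p=s["eef_pos"]; y=2*np.arctan2(q[2],q[1])
a=.638; d=p[:2]-[535.3,360.4]
print(round(s["time_s"],2),p,"yaw",round(y,3),"F",s["force"],"w",round(s["grip_width"],3),round(s["grip_force"],1),"press",d@[np.cos(a),np.sin(a)],d@[-np.sin(a),np.cos(a)],"q",s["joints"])
E
python3 st.py
```

```text
12.3 [478.67  43.7   74.96] yaw 1.647 F [ 0.27 -0.79 -1.03] w 1.0 0.0 press -234.11330708099348 -220.67319717662178 q [-0.15  0.41  1.81 -0.    0.92 -0.23]
```

send_rows --targets '[{"offset": [0, 0, -3.5], "spin": 0}, {"offset": [0, 0, -6], "spin": 0}, {"offset": [0, 0, -7.1], "spin": 0}, {"offset": [0, 0, -7.1], "spin": 0}]'

```text
time_s: 12.63
eef_pos: [477.3, 43.9, 2.3]
ee_rot: [-0.003, 0.682, 0.731, -0.002]
force: [0.6, 0.5, -0.3]
grip_width: 1.001
grip_force: 0.0
```

send_rows --targets '[{"offset": [0, 0, 0], "spin": 0}, {"offset": [0, 0, 0], "spin": 0}, {"offset": [0, 0, 0], "spin": 0}, {"offset": [0, 0, 0], "spin": 0}, {"offset": [0, 0, 0], "spin": 0}, {"offset": [0, 0, 0], "spin": 0}, {"offset": [0, 0, 0], "spin": 0}, {"offset": [0, 0, 0], "spin": 0}]' --grip 0 --squeeze 70

```text
time_s: 13.3
eef_pos: [480.1, 43.5, 6.5]
ee_rot: [0.001, 0.681, 0.732, 0.001]
force: [0.2, 0.9, 5.3]
grip_width: 0.591
grip_force: 73.6
```

```bash
python3 st.py; python3 -c "
from tr import *
for c in('top','scene'):
    im,_,_=shot(c,c+'7'); trays(c,'7')"
```

```text
13.3 [480.15  43.52   6.52] yaw 1.643 F [0.19 0.95 5.27] w 0.591 73.6 press -233.0321616489693 -221.6942508098016 q [-0.15  0.54  1.85 -0.    0.75 -0.23]
tray top [602.4  74.6] [ 52.  169.3] 4.8 [602.3521   75.39547]
tray scene [477.1 124.2] [ 53.3 108.7] 4.4 [477.50266 125.67111]
tray scene [607.6  76.4] [ 53.6 169.9] 5.1 [607.77075  75.54038]
```

send_rows --targets '[{"offset": [0, 0, 3], "spin": 0}, {"offset": [0, 0, 7], "spin": 0}, {"offset": [-9.3, 20.7, 7], "spin": -1.0}, {"offset": [-9.3, 20.7, 7], "spin": -1.0}, {"offset": [-9.3, 20.7, 7], "spin": -1.0}, {"offset": [-9.3, 20.7, 7], "spin": -1.0}, {"offset": [-9.3, 20.7, 7], "spin": -1.0}, {"offset": [-9.3, 20.7, 7], "spin": -1.0}]'

```text
time_s: 14.07
eef_pos: [390.2, 242.7, 75.9]
ee_rot: [0.0, 0.88, 0.474, 0.001]
force: [1.2, 1.2, -2.6]
grip_width: 0.586
grip_force: 74.5
```

```bash
python3 st.py
```

```text
14.07 [390.17 242.71  75.94] yaw 0.989 F [ 1.18  1.19 -2.57] w 0.586 74.5 press -186.67736753017988 -8.104329154105645 q [ 0.3   0.37  1.88 -0.    0.89  0.88]
```

send_rows --targets '[{"offset": [-0.35, 0.75, 0], "spin": -0.35}, {"offset": [-0.35, 0.75, 0], "spin": -0.35}, {"offset": [-0.35, 0.75, 0], "spin": -0.35}, {"offset": [-0.35, 0.75, -4], "spin": -0.35}, {"offset": [-0.35, 0.75, -5.1], "spin": -0.35}, {"offset": [-0.35, 0.75, -5.1], "spin": -0.35}]'

```text
time_s: 14.57
eef_pos: [386.0, 248.3, 22.5]
ee_rot: [-0.0, 0.949, 0.316, -0.002]
force: [0.1, 0.3, -2.1]
grip_width: 0.593
grip_force: 74.5
```

```bash
python3 st.py; python3 - <<'E'
import tr; from tr import *
s=ctrl.sense(); q=s["ee_rot"]; p=s["eef_pos"]; a=2*np.arctan2(q[2],q[1])
out=[]; tr.S=5
for c,o in(("top",(208,160)),("scene",(345,160))):
    im,_,_=shot(c,c+"8"); tr.O=o
    k=cv2.resize(im[o[1]:o[1]+90,o[0]:o[0]+80],None,fx=5,fy=5,interpolation=cv2.INTER_CUBIC)
    boxes(k,c,PRESS[:1],(535.3,360.4,.638),(255,0,0))
    boxes(k,c,TRAY,(p[0]+50*np.cos(a),p[1]+50*np.sin(a),a),(0,0,255),base=p[2]-6.5); out.append(k)
cv2.imwrite("pics/c8.png",np.hstack(out)[:,:,::-1])
E
```

```text
14.57 [386.01 248.27  22.49] yaw 0.644 F [ 0.15  0.27 -2.1 ] w 0.593 74.5 press -186.70719265029035 -1.155179079013264 q [ 0.32  0.47  1.91 -0.    0.77  1.24]
```

View pics/c8.png

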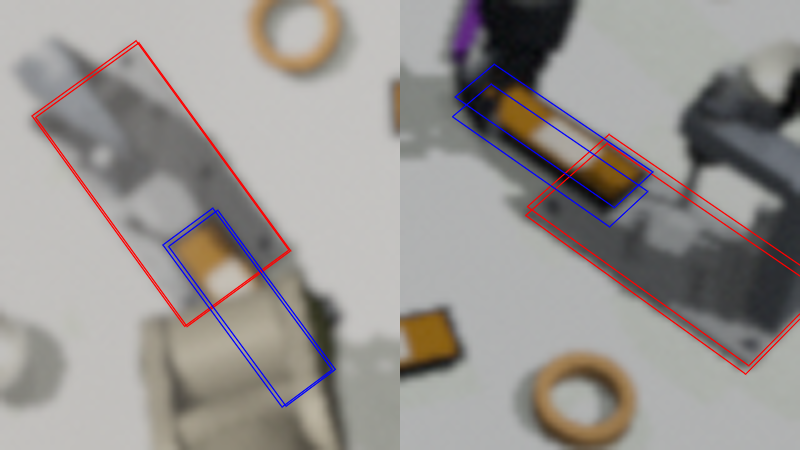

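send_rows --targets '[{"offset": [0.9, 0.8, 0.2], "spin": -0.005}, {"offset": [1.8, 1.4, 0.2], "spin": -0.005}, {"offset": [2.9, 2.25, 0.2], "spin": -0.005}, {"offset": [4.1, 3.15, 0.2], "spin": -0.005}, {"offset": [5.3, 4.05, 0.2], "spin": -0.005}, {"offset": [6.5, 4.95, 0.2], "spin": -0.005}]'

```text
time_s: 15.17
eef_pos: [454.0, 299.1, 28.2]
ee_rot: [-0.0, 0.949, 0.314, 0.001]
force: [0.1, 0.1, -2.2]
grip_width: 0.586
grip_force: 74.5
```

```bash
python3 st.py
```

```text
15.17 [453.96 299.05  28.19] yaw 0.639 F [ 0.09  0.09 -2.23] w 0.586 74.5 press -101.87721998323964 -0.8340350311520597 q [ 0.37  0.6   1.66 -0.    0.89  1.3 ]
```

send_rows --targets '[{"offset": [1, 0.8, 0], "spin": 0}, {"offset": [1.7, 1.35, 0], "spin": 0}, {"offset": [2.05, 1.6, 0], "spin": 0}, {"offset": [2.05, 1.6, 0], "spin": 0}, {"offset": [2.05, 1.6, 0], "spin": 0}]'

```text
time_s: 15.58
eef_pos: [473.1, 314.2, 27.0]
ee_rot: [-0.0, 0.949, 0.314, 0.0]
force: [0.5, -0.0, -2.5]
grip_width: 0.589
grip_force: 74.5
```

```bash
python3 st.py
```

```text
15.58 [473.07 314.2   27.  ] yaw 0.639 F [ 0.51 -0.03 -2.48] w 0.589 74.5 press -77.5036716005233 -0.04824194869619526 q [ 0.38  0.64  1.58 -0.    0.92  1.31]
```

send_rows --targets '[{"offset": [0.1, 0.08, -0.4], "spin": 0}, {"offset": [0.1, 0.08, -0.65], "spin": 0}, {"offset": [0.1, 0.08, -0.8], "spin": 0}, {"offset": [0.1, 0.08, -0.8], "spin": 0}, {"offset": [0.1, 0.08, -0.8], "spin": 0}]'

```text
time_s: 16.0
eef_pos: [473.8, 314.9, 18.6]
ee_rot: [0.0, 0.949, 0.314, -0.0]
force: [-3.2, -1.1, 5.0]
grip_width: 0.59
grip_force: 75.3
```

send_rows --targets '[{"offset": [0, 0, 0], "spin": 0}, {"offset": [0, 0, 0], "spin": 0}, {"offset": [0, 0, 0], "spin": 0}, {"offset": [0, 0, 0], "spin": 0}, {"offset": [0, 0, 0], "spin": 0}]' --grip 0.85

```text
time_s: 16.42
eef_pos: [474.1, 315.1, 18.2]
ee_rot: [-0.0, 0.949, 0.314, 0.0]
force: [0.5, -0.3, -0.3]
grip_width: 0.849
grip_force: 0.0
```

```bash
python3 st.py
```

```text
16.42 [474.12 315.1   18.23] yaw 0.639 F [ 0.47 -0.28 -0.25] w 0.849 0.0 press -76.12396655057006 0.047493014576640694 q [0.38 0.66 1.58 0.   0.91 1.31]
```

send_rows --targets '[{"offset": [-0.5, -0.4, 2], "spin": 0}, {"offset": [-2, -1.5, 5], "spin": 0}, {"offset": [-5, -4, 8], "spin": 0.1}, {"offset": [-4, -12, 9], "spin": 0.3}, {"offset": [0, -20, 9], "spin": 0.6}, {"offset": [5, -26, 9], "spin": 1.0}, {"offset": [9, -28.9, 9], "spin": 1.015}, {"offset": [13.3, -28.9, 9], "spin": 1.015}]'

```text
time_s: 17.08
eef_pos: [512.1, 114.5, 105.9]
ee_rot: [-0.0, 0.792, 0.611, -0.0]
force: [-0.0, 0.8, 0.1]
grip_width: 0.847
grip_force: 0.0
```

send_rows --targets '[{"offset": [0, 0, 0], "spin": 0.1}, {"offset": [0, 0, 0], "spin": 0.1}]'

```text
time_s: 17.25
eef_pos: [513.1, 114.7, 105.3]
ee_rot: [0.0, 0.762, 0.648, 0.0]
force: [0.1, 1.3, 0.0]
grip_width: 0.85
grip_force: 0.0
```

```bash
python3 st.py; python3 - <<'E'
import tr; from tr import *
out=[]; tr.S=5
for c,o in(("top",(208,160)),("scene",(365,160))):
    im,_,_=shot(c,c+"9"); tr.O=o; trays(c,"9")
    k=cv2.resize(im[o[1]:o[1]+90,o[0]:o[0]+80],None,fx=5,fy=5,interpolation=cv2.INTER_CUBIC)
    boxes(k,c,PRESS[:1],(535.3,360.4,.638),(255,0,0))
    boxes(k,c,TRAY,(515.2,345.5,.638),(0,0,255),base=12); out.append(k)
cv2.imwrite("pics/c9.png",np.hstack(out)[:,:,::-1])
E
```

```text
17.25 [513.12 114.7  105.3 ] yaw 1.409 F [0.13 1.34 0.01] w 0.85 0.0 press -164.15729175445765 -184.16073117732628 q [-0.    0.45  1.66  0.    1.04  0.16]
tray top [606.4  75.4] [ 51.8 167.2] 0.2 [607.7673   63.58254]
tray scene [607.2  76.4] [ 53.3 169.8] 4.8 [607.5674   75.86646]
```

View pics/c9.png

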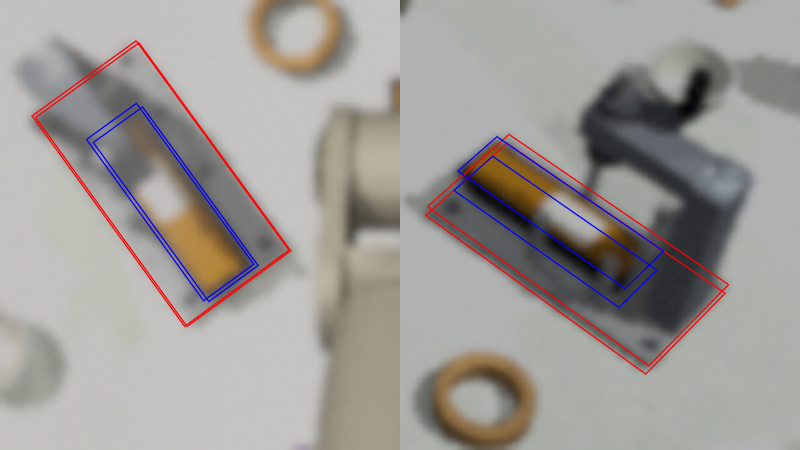

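Tray 1 is between the posts, matching the ideal outline. Next tray 2.

send_rows --targets '[{"offset": [9.5, -8.9, -3.5], "spin": 0.247}, {"offset": [9.5, -8.9, -3.5], "spin": 0.247}, {"offset": [9.5, -8.9, -3.5], "spin": 0.247}, {"offset": [9.5, -8.9, -3.5], "spin": 0.247}, {"offset": [9.5, -8.9, -3.5], "spin": 0.247}, {"offset": [9.5, -8.9, -3.5], "spin": 0.247}]' --grip 1

```text
time_s: 17.85
eef_pos: [606.4, 28.4, 70.2]
ee_rot: [-0.001, 0.677, 0.736, -0.0]
force: [-0.7, -0.4, 0.7]
grip_width: 1.004
grip_force: 0.0
```

```bash
python3 st.py
```

```text
17.85 [606.4   28.38  70.22] yaw 1.654 F [-0.68 -0.4   0.71] w 1.004 0.0 press -140.63073966599114 -309.05118605825294 q [-0.15  0.65  1.42  0.    1.07 -0.23]
```

send_rows --targets '[{"offset": [0.1, -0.2, -3], "spin": 0}, {"offset": [0.1, -0.2, -5.5], "spin": 0}, {"offset": [0.1, -0.2, -6.4], "spin": 0}, {"offset": [0.1, -0.2, -6.4], "spin": 0}]'

```text
time_s: 18.18
eef_pos: [606.3, 26.8, 5.1]
ee_rot: [-0.002, 0.676, 0.737, -0.001]
force: [-0.3, -0.2, 0.3]
grip_width: 0.999
grip_force: 0.0
```

send_rows --targets '[{"offset": [0, 0, 0], "spin": 0}, {"offset": [0, 0, 0], "spin": 0}, {"offset": [0, 0, 0], "spin": 0}, {"offset": [0, 0, 0], "spin": 0}, {"offset": [0, 0, 0], "spin": 0}, {"offset": [0, 0, 0], "spin": 0}, {"offset": [0, 0, 0], "spin": 0}, {"offset": [0, 0, 0], "spin": 0}]' --grip 0 --squeeze 70

```text
time_s: 18.85
eef_pos: [609.2, 25.3, 8.6]
ee_rot: [0.001, 0.677, 0.736, 0.001]
force: [-1.8, 1.5, 7.8]
grip_width: 0.584
grip_force: 74.1
```

```bash
python3 st.py
```

```text
18.85 [609.24  25.29   8.61] yaw 1.655 F [-1.85  1.46  7.8 ] w 0.584 74.1 press -140.19237384279808 -313.2338196724155 q [-0.15  0.74  1.45  0.    0.95 -0.23]
```

send_rows --targets '[{"offset": [0, 0, 4], "spin": 0}, {"offset": [-1, 0, 8], "spin": 0}, {"offset": [-5, 1, 8.2], "spin": -0.1}, {"offset": [-9, 2, 8.2], "spin": -0.2}, {"offset": [-13, 3, 8.2], "spin": -0.3}, {"offset": [-17, 5, 8.2], "spin": -0.4}, {"offset": [-20, 8, 8.2], "spin": -0.5}, {"offset": [-21, 12, 8.2], "spin": -0.6}]'

```text
time_s: 19.52
eef_pos: [396.4, 139.5, 88.9]
ee_rot: [-0.0, 0.864, 0.504, -0.001]
force: [0.9, -0.5, -0.9]
grip_width: 0.588
grip_force: 74.1
```

send_rows --targets '[{"offset": [-1, 4, 0], "spin": -0.11}, {"offset": [-1.3, 8, 0], "spin": -0.22}, {"offset": [-1.3, 10.4, 0], "spin": -0.33}, {"offset": [-1.3, 10.4, 0], "spin": -0.415}, {"offset": [-1.3, 10.4, 0], "spin": -0.415}, {"offset": [-1.3, 10.4, 0], "spin": -0.415}]'

```text
time_s: 20.02
eef_pos: [387.0, 243.5, 88.8]
ee_rot: [0.0, 0.947, 0.32, 0.0]
force: [-0.2, -0.1, -1.8]
grip_width: 0.59
grip_force: 74.1
```

```bash
python3 st.py
```

```text
20.02 [386.97 243.48  88.81] yaw 0.652 F [-0.21 -0.1  -1.77] w 0.59 74.1 press -188.78429350030655 -5.57921272170132 q [ 0.3   0.34  1.87 -0.    0.92  1.22]
```

send_rows --targets '[{"offset": [-0.1, 0.6, -2], "spin": -0.014}, {"offset": [-0.1, 0.6, -3.5], "spin": -0.014}, {"offset": [-0.1, 0.6, -3.5], "spin": -0.014}, {"offset": [-0.1, 0.6, -3.5], "spin": -0.014}]'

```text
time_s: 20.35
eef_pos: [386.1, 248.7, 53.6]
ee_rot: [0.0, 0.95, 0.312, -0.001]
force: [0.2, -0.4, -1.6]
grip_width: 0.591
grip_force: 74.1
```

```bash
python3 st.py
```

```text
20.35 [386.08 248.68  53.56] yaw 0.634 F [ 0.16 -0.41 -1.61] w 0.591 74.1 press -186.40769529151368 -0.8723217511631675 q [ 0.32  0.41  1.89 -0.    0.84  1.25]
```

send_rows --targets '[{"offset": [1.4, 1.1, 0], "spin": 0.004}, {"offset": [2.8, 2.15, 0], "spin": 0.004}, {"offset": [4.2, 3.2, 0], "spin": 0.004}, {"offset": [5.6, 4.25, 0], "spin": 0.004}, {"offset": [7, 5.3, 0], "spin": 0.004}, {"offset": [8.2, 6.2, 0], "spin": 0.004}, {"offset": [8.8, 6.65, 0], "spin": 0.004}, {"offset": [8.8, 6.65, 0], "spin": 0.004}]'

```text
time_s: 21.02
eef_pos: [475.2, 316.0, 54.3]
ee_rot: [-0.0, 0.95, 0.314, 0.001]
force: [0.1, -0.4, -0.1]
grip_width: 0.592
grip_force: 74.1
```

send_rows --targets '[{"offset": [0, 0, 0], "spin": 0}, {"offset": [0, 0, 0], "spin": 0}]'

```text
time_s: 21.18
eef_pos: [473.6, 315.5, 53.7]
ee_rot: [0.0, 0.95, 0.314, -0.0]
force: [-1.1, 0.8, -1.2]
grip_width: 0.586
grip_force: 74.1
```

```bash
python3 st.py
```

```text
21.18 [473.6  315.5   53.73] yaw 0.638 F [-1.06  0.76 -1.17] w 0.586 74.1 press -76.30555200283243 0.6843212636823779 q [ 0.38  0.6   1.56 -0.    0.98  1.31]
```

send_rows --targets '[{"offset": [0, 0, -0.3], "spin": 0}, {"offset": [0, 0, -0.55], "spin": 0}, {"offset": [0, -0.05, -0.7], "spin": 0}, {"offset": [0, -0.05, -0.7], "spin": 0}, {"offset": [0, -0.05, -0.7], "spin": 0}]'

```text
time_s: 21.6
eef_pos: [473.8, 315.5, 46.7]
ee_rot: [-0.0, 0.95, 0.314, -0.0]
force: [-3.5, -0.0, 3.5]
grip_width: 0.59
grip_force: 74.7
```

send_rows --targets '[{"offset": [0, 0, 0], "spin": 0}, {"offset": [0, 0, 0], "spin": 0}, {"offset": [0, 0, 0], "spin": 0}, {"offset": [0, 0, 0], "spin": 0}, {"offset": [0, 0, 0], "spin": 0}]' --grip 0.85

```text
time_s: 22.02
eef_pos: [474.1, 315.5, 46.4]
ee_rot: [0.0, 0.95, 0.313, 0.0]
force: [0.6, -0.3, 0.5]
grip_width: 0.852
grip_force: 0.0
```

send_rows --targets '[{"offset": [-0.5, -0.4, 2], "spin": 0}, {"offset": [-2, -1.5, 5], "spin": 0}, {"offset": [-5, -4, 8], "spin": 0}, {"offset": [-6, -8, 8], "spin": -0.1}, {"offset": [-6, -12, 8], "spin": -0.2}, {"offset": [-6, -16, 8], "spin": -0.3}, {"offset": [-6, -20, 8], "spin": -0.4}, {"offset": [-6, -24, 8], "spin": -0.5}]'

```text
time_s: 22.68
eef_pos: [413.7, 73.8, 126.7]
ee_rot: [0.0, 0.998, 0.067, 0.0]
force: [1.4, -0.6, -0.4]
grip_width: 0.851
grip_force: 0.0
```

```bash
python3 st.py; python3 - <<'E'
import tr; from tr import *
out=[]; tr.S=5
for c,o in(("top",(208,160)),("scene",(365,160))):
    im,_,_=shot(c,c+"10"); tr.O=o
    k=cv2.resize(im[o[1]:o[1]+90,o[0]:o[0]+80],None,fx=5,fy=5,interpolation=cv2.INTER_CUBIC)
    boxes(k,c,TRAY,(515.2,345.5,.638),(0,0,255),base=38); out.append(k)
cv2.imwrite("pics/c10.png",np.hstack(out)[:,:,::-1])
print("board"); both("10",(455,-330),130,BOARD,(457,-335,-.65))
for c in("top","scene"):
    z=np.load(c+"10.npz"); P=cloud(c,z["d"]); h=cv2.cvtColor(z["im"],cv2.COLOR_RGB2HSV)
    m=(np.hypot(P[...,0]-455,P[...,1]+330)<110)&(h[...,1]>90)&(h[...,2]>60); v,u=np.nonzero(m)
    q=np.array([at_z(c,a,b,16)[:2] for a,b in zip(u,v)],np.float32); print(c,cv2.minAreaRect(q))
    for x in ctrl.place_of(c,"board_mid")[:2]: print(x["conf"],at_z(c,*x["uv"],8))
    for x in ctrl.place_of(c,"knob")[:2]: print("k",x["conf"],at_z(c,*x["uv"],28))
E
```

```text
22.68 [413.65  73.75 126.74] yaw 0.133 F [ 1.4  -0.65 -0.39] w 0.851 0.0 press -268.4456523359453 -157.80879791528903 q [-0.1   0.21  1.94 -0.    1.    1.33]
board
top [ 4.54319e+02 -3.40026e+02 -6.84000e-01 -3.40000e-02] 0.3606
scene [ 457.296 -339.507   -0.667   -0.542] 0.2674
top ((456.7296447753906, -339.6788024902344), (39.070804595947266, 159.4527587890625), 51.81562423706055)
0.95 [ 453.67119975 -341.31948986    8.        ]
0.58 [ 302.72907503 -596.25097645    8.        ]
k 0.75 [ 265.00907447 -611.78634844   28.        ]
k 0.66 [ 414.59135801 -309.87669338   28.        ]
scene ((442.13226318359375, -324.9508361816406), (42.48244094848633, 115.72261047363281), 51.9588737487793)
0.76 [ 433.3834176  -350.22574674    8.        ]
0.54 [ 324.45513325 -605.01087526    8.        ]
k 0.8 [ 402.67180079 -302.92830043   28.        ]
k 0.7 [446.42223996 609.77388877  28.        ]
```

View pics/c10.png

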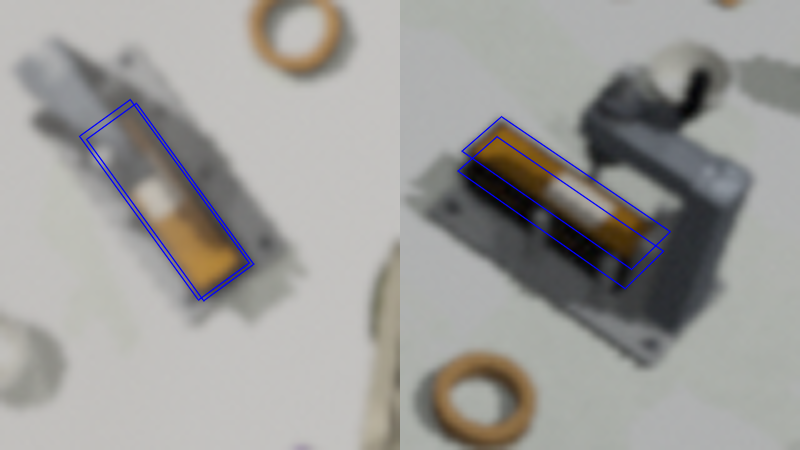

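Both trays are stacked squarely within the posts. Next the board.

send_rows --targets '[{"offset": [0.3, -38.2, 0], "spin": -0.803}, {"offset": [0.3, -38.2, 0], "spin": -0.803}, {"offset": [0.3, -38.2, 0], "spin": -0.803}, {"offset": [0.3, -38.2, 0], "spin": -0.803}, {"offset": [0.3, -38.2, 0], "spin": -0.803}, {"offset": [0.3, -38.2, 0], "spin": -0.803}, {"offset": [0.3, -38.2, 0], "spin": -0.803}, {"offset": [0.3, -38.2, 0], "spin": -0.803}]' --grip 1

```text
time_s: 23.65
eef_pos: [417.2, -258.5, 126.4]
ee_rot: [-0.0, 0.945, -0.327, -0.0]
force: [0.3, 0.4, -0.1]
grip_width: 1.0
grip_force: 0.0
```

send_rows --targets '[{"offset": [0.1, -4.5, -2], "spin": 0}, {"offset": [0.1, -4.9, -5], "spin": 0}, {"offset": [0.1, -4.9, -6], "spin": 0}, {"offset": [0.1, -4.9, -6], "spin": 0}]'

```text
time_s: 23.98
eef_pos: [417.3, -304.5, 63.9]
ee_rot: [-0.002, 0.945, -0.326, -0.003]
force: [0.6, 0.5, 0.8]
grip_width: 1.003
grip_force: 0.0
```

```bash
python3 st.py
```

```text
23.98 [ 417.26 -304.53   63.87] yaw -0.664 F [0.61 0.46 0.78] w 1.003 0.0 press -490.84389160077984 -463.8305740560107 q [-0.86  0.5   1.71  0.    0.94  1.38]
```

send_rows --targets '[{"offset": [0, -0.1, -3], "spin": -0.01}, {"offset": [0, -0.1, -5.5], "spin": -0.01}, {"offset": [0, -0.1, -6.4], "spin": -0.01}, {"offset": [0, -0.1, -6.4], "spin": -0.01}, {"offset": [0, -0.1, -6.4], "spin": -0.01}]'

```text
time_s: 24.4
eef_pos: [418.6, -307.3, 3.8]
ee_rot: [0.0, 0.944, -0.33, 0.001]
force: [0.9, 0.1, 0.2]
grip_width: 1.003
grip_force: 0.0
```

send_rows --targets '[{"offset": [0, 0, 0], "spin": 0}, {"offset": [0, 0, 0], "spin": 0}, {"offset": [0, 0, 0], "spin": 0}, {"offset": [0, 0, 0], "spin": 0}, {"offset": [0, 0, 0], "spin": 0}, {"offset": [0, 0, 0], "spin": 0}, {"offset": [0, 0, 0], "spin": 0}, {"offset": [0, 0, 0], "spin": 0}]' --grip 0 --squeeze 70

```text
time_s: 25.07
eef_pos: [418.1, -308.2, 3.8]
ee_rot: [0.0, 0.944, -0.331, 0.001]
force: [-2.3, 1.6, 10.1]
grip_width: 0.513
grip_force: 72.3
```

```bash
python3 st.py
```

```text
25.07 [ 418.13 -308.23    3.83] yaw -0.675 F [-2.3   1.56 10.06] w 0.513 72.3 press -492.351333382476 -467.3139928981233 q [-0.86  0.6   1.74  0.    0.8   1.38]
```

send_rows --targets '[{"offset": [0, 0, 4], "spin": 0}, {"offset": [0, 0, 8], "spin": 0}, {"offset": [0, 0, 11], "spin": 0}, {"offset": [-1, 4, 12], "spin": 0.1}, {"offset": [-2, 8, 12], "spin": 0.2}, {"offset": [-3, 12, 12], "spin": 0.3}, {"offset": [-3, 16, 12], "spin": 0.4}, {"offset": [-3, 20, 12], "spin": 0.5}]'

```text
time_s: 25.73
eef_pos: [386.8, -106.2, 122.9]
ee_rot: [0.0, 0.996, -0.086, 0.0]
force: [1.0, -0.2, -1.1]
grip_width: 0.514
grip_force: 72.2
```

send_rows --targets '[{"offset": [0, 4, 0], "spin": 0.1}, {"offset": [0, 8, 0], "spin": 0.2}, {"offset": [0, 12, 0], "spin": 0.3}, {"offset": [0, 16, 0], "spin": 0.4}, {"offset": [0, 20, 0], "spin": 0.5}, {"offset": [0, 24, 0], "spin": 0.6}, {"offset": [0, 28, 0], "spin": 0.7}, {"offset": [0, 32, 0], "spin": 0.8}]'

```text
time_s: 26.4
eef_pos: [387.1, 214.3, 122.9]
ee_rot: [0.0, 0.951, 0.31, 0.0]
force: [2.1, -1.6, -0.7]
grip_width: 0.512
grip_force: 72.2
```

```bash
python3 st.py
```

```text
26.4 [387.12 214.29 122.89] yaw 0.63 F [ 2.06 -1.55 -0.72] w 0.512 72.2 press -206.0526063152433 -29.11685933516113 q [ 0.24  0.26  1.88 -0.    1.    1.18]
```

send_rows --targets '[{"offset": [0, 2.5, 0], "spin": 0.008}, {"offset": [0, 3.6, 0], "spin": 0.008}, {"offset": [0, 3.6, -3], "spin": 0.008}, {"offset": [0, 3.6, -4.8], "spin": 0.008}, {"offset": [0, 3.6, -4.8], "spin": 0.008}, {"offset": [0, 3.6, -4.8], "spin": 0.008}]'

```text
time_s: 26.9
eef_pos: [387.6, 247.6, 74.6]
ee_rot: [0.0, 0.951, 0.311, -0.001]
force: [0.5, -0.1, 0.5]
grip_width: 0.516
grip_force: 72.2
```

```bash
python3 st.py; python3 - <<'E'
import tr; from tr import *
s=ctrl.sense(); q=s["ee_rot"]; p=s["eef_pos"]; a=2*np.arctan2(q[2],q[1])
out=[]; tr.S=5
for c,o in(("top",(208,160)),("scene",(345,150))):
    im,_,_=shot(c,c+"11"); tr.O=o
    k=cv2.resize(im[o[1]:o[1]+90,o[0]:o[0]+80],None,fx=5,fy=5,interpolation=cv2.INTER_CUBIC)
    boxes(k,c,BOARD,(p[0]+49.3*np.cos(a),p[1]+49.3*np.sin(a),a),(0,0,255),base=p[2]-3.8); out.append(k)
cv2.imwrite("pics/c11.png",np.hstack(out)[:,:,::-1])
E
```

```text
26.9 [387.59 247.61  74.56] yaw 0.632 F [ 0.54 -0.05  0.53] w 0.516 72.2 press -185.83076495487333 -2.626789891840635 q [ 0.31  0.37  1.88 -0.    0.89  1.25]
```

View pics/c11.png

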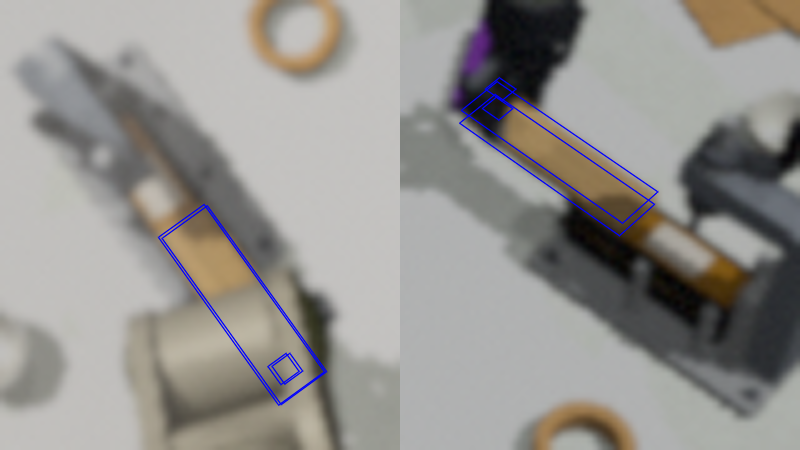

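send_rows --targets '[{"offset": [1.3, 1.2, 0], "spin": 0.006}, {"offset": [2.7, 2.3, 0], "spin": 0.006}, {"offset": [4.1, 3.3, 0], "spin": 0.006}, {"offset": [5.5, 4.35, 0], "spin": 0.006}, {"offset": [6.9, 5.4, 0], "spin": 0.006}, {"offset": [8.1, 6.3, 0], "spin": 0.006}, {"offset": [8.7, 6.8, 0], "spin": 0.006}, {"offset": [8.7, 6.8, 0], "spin": 0.006}]'

```text
time_s: 27.67
eef_pos: [475.3, 316.1, 75.2]
ee_rot: [0.0, 0.949, 0.314, -0.0]
force: [0.5, -0.4, -0.9]
grip_width: 0.514
grip_force: 72.2
```

send_rows --targets '[{"offset": [0, 0, 0], "spin": 0}, {"offset": [0, 0, 0], "spin": 0}]'

```text
time_s: 27.83
eef_pos: [475.2, 316.1, 75.5]
ee_rot: [-0.0, 0.95, 0.314, 0.001]
force: [0.1, -0.1, -1.0]
grip_width: 0.513
grip_force: 72.2
```

```bash
python3 st.py
```

```text
27.83 [475.16 316.14  75.49] yaw 0.638 F [ 0.09 -0.11 -1.02] w 0.513 72.2 press -74.66954546338408 0.26405442456096173 q [0.38 0.57 1.54 0.   1.02 1.31]
```

Lower to TCP 68, release, back out.

send_rows --targets '[{"offset": [0, 0, -0.3], "spin": 0}, {"offset": [0, 0, -0.6], "spin": 0}, {"offset": [0, 0, -0.78], "spin": 0}, {"offset": [0, 0, -0.78], "spin": 0}, {"offset": [0, 0, -0.78], "spin": 0}]'

```text
time_s: 28.25
eef_pos: [474.7, 316.1, 67.8]
ee_rot: [0.0, 0.949, 0.314, 0.0]
force: [-4.8, -3.1, 10.3]
grip_width: 0.517
grip_force: 73.5
```

send_rows --targets '[{"offset": [0, 0, 0], "spin": 0}, {"offset": [0, 0, 0], "spin": 0}, {"offset": [0, 0, 0], "spin": 0}, {"offset": [0, 0, 0], "spin": 0}, {"offset": [0, 0, 0], "spin": 0}]' --grip 0.85

```text
time_s: 28.67
eef_pos: [474.6, 316.2, 66.5]
ee_rot: [-0.0, 0.949, 0.314, -0.0]
force: [-0.5, -1.2, 0.5]
grip_width: 0.849
grip_force: 0.0
```

send_rows --targets '[{"offset": [-0.5, -0.4, 1.5], "spin": 0}, {"offset": [-1.5, -1.1, 4.5], "spin": 0}, {"offset": [-4, -3, 8], "spin": 0}, {"offset": [-7, -5, 12], "spin": 0}, {"offset": [-7, -5, 16], "spin": 0}, {"offset": [-7, -5, 20], "spin": 0}, {"offset": [-7, -5, 24], "spin": 0}, {"offset": [-7, -5, 24], "spin": 0}]'

```text
time_s: 29.33
eef_pos: [405.8, 266.6, 313.4]
ee_rot: [-0.0, 0.949, 0.314, 0.005]
force: [0.6, 0.6, 1.3]
grip_width: 0.85
grip_force: 0.0
```

```bash
python3 st.py; python3 - <<'E'
import tr; from tr import *
out=[]; tr.S=5
for c,o in(("top",(200,150)),("scene",(375,150))):
    im,_,P=shot(c,c+"12"); tr.O=o
    for x in ctrl.place_of(c,"peg")[:3]: print("peg",x["conf"],x["uv"],at_z(c,*x["uv"],223))
    k=cv2.resize(im[o[1]:o[1]+90,o[0]:o[0]+80],None,fx=5,fy=5,interpolation=cv2.INTER_CUBIC)
    boxes(k,c,BOARD,(515.2,345.5,.638),(0,0,255),base=64); out.append(k)
    for z in("0",) if c=="top" else ("0","12"):
        q=cloud(c,np.load(c+z+".npz")["d"]).reshape(-1,3); q=q[(np.hypot(q[:,0]-535,q[:,1]-360)<75)&(q[:,2]>215)&(q[:,2]<260)]
        L=q[:,:2]-[535.3,360.4]; a=.638; L=np.c_[L@[np.cos(a),np.sin(a)],L@[-np.sin(a),np.cos(a)],q[:,2]]; print(c,z,len(L),np.median(L,0),np.round(L[:30]).astype(int).tolist())
cv2.imwrite("pics/c12.png",np.hstack(out)[:,:,::-1])
E
```

```text
29.33 [405.77 266.63 313.37] yaw 0.639 F [0.64 0.65 1.27] w 0.85 0.0 press -159.89504644678811 1.8217380577282467 q [0.34 0.17 1.47 0.   1.49 1.27]
peg 0.72 [351.3, 209.3] [ 467.21694253 -104.66684018  223.        ]
peg 0.5 [215.2, 183.8] [562.82167652 411.80695245 223.        ]
top 0 48 [ 37.38098708  14.09171656 235.13379845] [[52, 18, 249], [51, 16, 245], [49, 13, 245], [52, 21, 240], [48, 18, 245], [46, 15, 246], [44, 12, 244], [45, 11, 230], [51, 27, 241], [47, 23, 245], [45, 20, 245], [44, 17, 242], [41, 14, 244], [41, 12, 233], [42, 11, 219], [47, 28, 243], [45, 25, 244], [43, 23, 241], [40, 19, 243], [38, 16, 245], [37, 14, 238], [39, 14, 218], [41, 27, 244], [38, 24, 247], [37, 22, 243], [35, 19, 242], [35, 17, 235], [37, 16, 216], [38, 26, 228], [36, 23, 226]]
peg 0.63 [426.6, 179.0] [564.06408113 414.36698625 223.        ]
scene 0 60 [ 45.98654087  11.55891522 230.77103613] [[-3, 2, 229], [-1, 6, 227], [3, 4, 233], [-4, -3, 227], [0, -4, 231], [3, -2, 232], [5, 2, 231], [40, 17, 246], [42, 20, 245], [45, 23, 245], [45, 30, 240], [49, 31, 241], [-2, -5, 224], [2, -5, 227], [5, -4, 229], [7, 0, 228], [42, 15, 243], [46, 14, 248], [48, 19, 245], [51, 20, 246], [51, 28, 241], [2, -3, 221], [7, -6, 227], [9, 0, 224], [46, 7, 248], [49, 10, 248], [48, 19, 240], [54, 14, 249], [56, 19, 246], [5, -7, 221]]
scene 12 59 [ 46.61193589  12.47970445 231.98195244] [[-3, 1, 230], [1, 0, 235], [1, 8, 228], [-2, -7, 231], [-1, -1, 228], [3, -1, 231], [5, 2, 231], [40, 16, 247], [42, 21, 244], [43, 26, 241], [47, 25, 245], [50, 27, 246], [-1, -7, 227], [3, -8, 231], [6, -5, 231], [10, -6, 235], [42, 13, 245], [44, 17, 244], [48, 17, 247], [50, 22, 244], [52, 25, 243], [-1, -5, 220], [4, -6, 225], [6, -2, 223], [9, -1, 224], [43, 14, 240], [47, 13, 244], [49, 18, 241], [53, 17, 245], [56, 19, 245]]
```

View pics/c12.png

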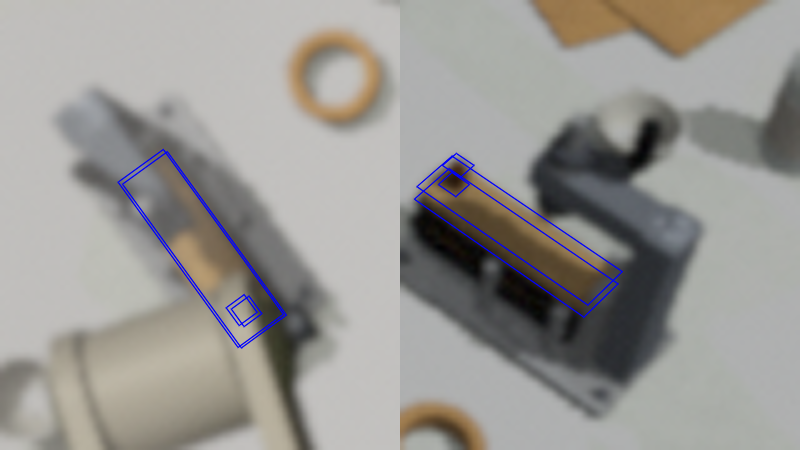

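Board lies square, knob to the front; peg at the crank's back-left, shaft top ≈231 mm (crank about fully open). Move above the peg.

send_rows --targets '[{"offset": [15.6, 13.7, 0], "spin": 0}, {"offset": [15.6, 13.7, 0], "spin": 0}, {"offset": [15.6, 13.7, 0], "spin": 0}, {"offset": [15.6, 13.7, 0], "spin": 0}, {"offset": [15.6, 13.7, 0], "spin": 0}, {"offset": [15.6, 13.7, -1.5], "spin": 0}, {"offset": [15.6, 13.7, -1.5], "spin": 0}, {"offset": [15.6, 13.7, -1.5], "spin": 0}]' --grip 0.5

```text
time_s: 30.2
eef_pos: [560.0, 402.9, 288.3]
ee_rot: [0.0, 0.949, 0.314, -0.003]
force: [-0.5, 1.3, 0.1]
grip_width: 0.496
grip_force: 0.0
```

```bash
python3 st.py
```

```text
30.2 [559.99 402.86 288.34] yaw 0.639 F [-0.54  1.27  0.11] w 0.496 0.0 press 45.12678029701052 19.400709280730357 q [ 0.45  0.7   0.76 -0.    1.69  1.39]
```

send_rows --targets '[{"offset": [0.1, 0, -2.5], "spin": 0}, {"offset": [0.1, 0, -5], "spin": 0}, {"offset": [0.1, 0, -7], "spin": 0}, {"offset": [0.1, 0, -7.6], "spin": 0}, {"offset": [0.1, 0, -7.6], "spin": 0}]'

```text
time_s: 30.62
eef_pos: [560.6, 402.4, 215.2]
ee_rot: [0.0, 0.949, 0.314, -0.001]
force: [1.1, -0.5, -0.2]
grip_width: 0.502
grip_force: 0.0
```

send_rows --targets '[{"offset": [0, 0, 0], "spin": 0}, {"offset": [0, 0, 0], "spin": 0}, {"offset": [0, 0, 0], "spin": 0}, {"offset": [0, 0, 0], "spin": 0}, {"offset": [0, 0, 0], "spin": 0}]' --grip 0 --squeeze 40

```text
time_s: 31.03
eef_pos: [561.9, 403.6, 218.0]
ee_rot: [-0.0, 0.949, 0.314, 0.002]
force: [-3.0, 1.7, 6.8]
grip_width: 0.209
grip_force: 39.1
```

```bash
python3 st.py
```

```text
31.03 [561.86 403.61 218.01] yaw 0.639 F [-3.01  1.66  6.79] w 0.209 39.1 press 47.07026476090178 18.891102608541267 q [0.45 0.71 0.91 0.   1.51 1.39]
```

send_rows --targets '[{"offset": [1.01, -0.82, 0], "spin": 0}, {"offset": [1.78, -1.88, 0], "spin": 0}, {"offset": [2.25, -3.1, 0], "spin": 0}, {"offset": [2.38, -4.4, 0], "spin": 0}, {"offset": [2.17, -5.69, 0], "spin": 0}, {"offset": [1.64, -6.88, 0], "spin": 0}, {"offset": [0.82, -7.89, 0], "spin": 0}, {"offset": [-0.24, -8.66, 0], "spin": 0}]'

```text
time_s: 31.7
eef_pos: [560.7, 317.2, 218.0]
ee_rot: [-0.001, 0.949, 0.314, 0.004]
force: [4.4, 9.4, 4.6]
grip_width: 0.211
grip_force: 39.2
```

```bash
cat >> st.py <<'E'
d=p[:2]-[535.7,361.0]; print("crank r",np.hypot(*d),"deg",np.degrees(np.arctan2(d[1],d[0])),"tang/rad F",s["force"][:2]@np.array([d[1],-d[0]])/np.hypot(*d),s["force"][:2]@d/np.hypot(*d))
E
python3 st.py
```

```text
31.7 [560.67 317.19 218.02] yaw 0.639 F [4.42 9.39 4.62] w 0.211 39.2 press -5.360129387863529 -49.82330804013014 q [0.33 0.59 1.12 0.   1.42 1.26]
crank r 50.42991275871395 deg -60.32275759859291 tang/rad F -8.487772680083706 -5.972532624281884
```

send_rows --targets '[{"offset": [-1.22, -0.47, 0], "spin": 0}, {"offset": [-2.52, -0.6, 0], "spin": 0}, {"offset": [-3.81, -0.4, 0], "spin": 0}, {"offset": [-5, 0.14, 0], "spin": 0}, {"offset": [-6.01, 0.96, 0], "spin": 0}, {"offset": [-6.78, 2.02, 0], "spin": 0}, {"offset": [-7.24, 3.24, 0], "spin": 0}, {"offset": [-7.38, 4.53, 0], "spin": 0}]'

```text
time_s: 32.37
eef_pos: [485.6, 360.9, 217.9]
ee_rot: [0.002, 0.95, 0.314, 0.001]
force: [0.3, -7.5, 6.9]
grip_width: 0.209
grip_force: 39.8
```

send_rows --targets '[{"offset": [0.21, 1.29, 0], "spin": 0}, {"offset": [0.74, 2.48, 0], "spin": 0}, {"offset": [1.56, 3.49, 0], "spin": 0}, {"offset": [2.62, 4.26, 0], "spin": 0}, {"offset": [3.84, 4.73, 0], "spin": 0}, {"offset": [5.14, 4.86, 0], "spin": 0}, {"offset": [6.42, 4.66, 0], "spin": 0}, {"offset": [7.62, 4.12, 0], "spin": 0}]'

```text
time_s: 33.03
eef_pos: [561.1, 404.3, 217.9]
ee_rot: [-0.001, 0.949, 0.315, 0.0]
force: [-10.6, -0.3, 7.2]
grip_width: 0.211
grip_force: 40.0
```

```bash
python3 st.py
```

```text
33.03 [561.1  404.3  217.88] yaw 0.64 F [-10.58  -0.31   7.2 ] w 0.211 40.0 press 46.869313918044696 19.893690404157887 q [0.45 0.71 0.91 0.   1.52 1.39]
crank r 50.196576585991295 deg 59.600084514504395 tang/rad F -8.974171762588993 -5.621031626928129
```

One turn done. Second turn.

send_rows --targets '[{"offset": [1.01, -0.82, 0], "spin": 0}, {"offset": [1.78, -1.88, 0], "spin": 0}, {"offset": [2.25, -3.1, 0], "spin": 0}, {"offset": [2.38, -4.4, 0], "spin": 0}, {"offset": [2.17, -5.69, 0], "spin": 0}, {"offset": [1.64, -6.88, 0], "spin": 0}, {"offset": [0.82, -7.89, 0], "spin": 0}, {"offset": [-0.24, -8.66, 0], "spin": 0}]'

```text
time_s: 33.7
eef_pos: [560.6, 317.2, 218.0]
ee_rot: [-0.001, 0.949, 0.314, 0.004]
force: [5.0, 9.6, 3.5]
grip_width: 0.209
grip_force: 39.6
```

send_rows --targets '[{"offset": [-1.22, -0.47, 0], "spin": 0}, {"offset": [-2.52, -0.6, 0], "spin": 0}, {"offset": [-3.81, -0.4, 0], "spin": 0}, {"offset": [-5, 0.14, 0], "spin": 0}, {"offset": [-6.01, 0.96, 0], "spin": 0}, {"offset": [-6.78, 2.02, 0], "spin": 0}, {"offset": [-7.24, 3.24, 0], "spin": 0}, {"offset": [-7.38, 4.53, 0], "spin": 0}]'

```text
time_s: 34.37
eef_pos: [485.7, 360.8, 218.0]
ee_rot: [0.002, 0.95, 0.314, 0.001]
force: [0.3, -8.7, 8.3]
grip_width: 0.212
grip_force: 40.1
```

send_rows --targets '[{"offset": [0.21, 1.29, 0], "spin": 0}, {"offset": [0.74, 2.48, 0], "spin": 0}, {"offset": [1.56, 3.49, 0], "spin": 0}, {"offset": [2.62, 4.26, 0], "spin": 0}, {"offset": [3.84, 4.73, 0], "spin": 0}, {"offset": [5.14, 4.86, 0], "spin": 0}, {"offset": [6.42, 4.66, 0], "spin": 0}, {"offset": [7.62, 4.12, 0], "spin": 0}]'

```text
time_s: 35.03
eef_pos: [561.1, 404.3, 217.9]
ee_rot: [-0.001, 0.949, 0.315, 0.0]
force: [-10.2, 0.1, 7.2]
grip_width: 0.207
grip_force: 40.2
```

```bash
python3 st.py; python3 - <<'E'
from fit import *
o=[]
for c,x,y in(("scene",375,150),):
    im,_,_=shot(c,c+"13"); cv2.imwrite("pics/c13.png",cv2.resize(im[y:y+80,x:x+80],(640,600),interpolation=cv2.INTER_CUBIC)[:,:,::-1])
E
```

```text
35.03 [561.1  404.29 217.9 ] yaw 0.641 F [-10.19   0.11   7.24] w 0.207 40.2 press 46.86245454894043 19.889851611640612 q [0.45 0.71 0.91 0.   1.52 1.38]
crank r 50.188761901386364 deg 59.599117267005965 tang/rad F -8.840753105632405 -5.058888060229879
```

View pics/c13.png

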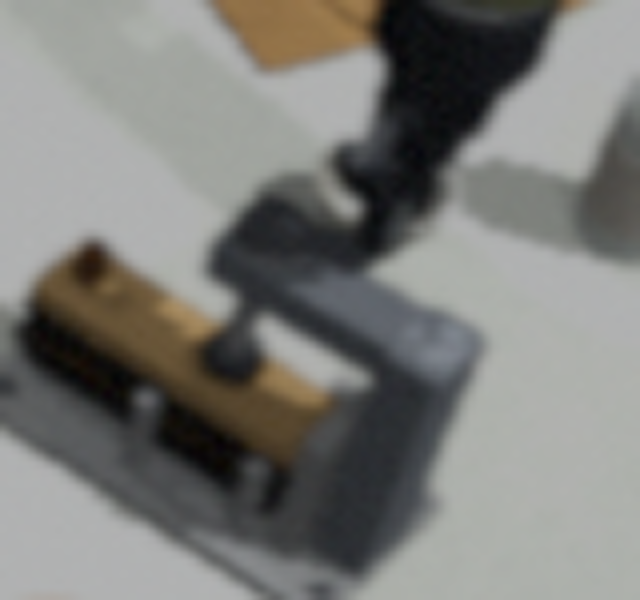

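send_rows --targets '[{"offset": [1.01, -0.82, 0], "spin": 0}, {"offset": [1.78, -1.88, 0], "spin": 0}, {"offset": [2.25, -3.1, 0], "spin": 0}, {"offset": [2.38, -4.4, 0], "spin": 0}, {"offset": [2.17, -5.69, 0], "spin": 0}, {"offset": [1.64, -6.88, 0], "spin": 0}, {"offset": [0.82, -7.89, 0], "spin": 0}, {"offset": [-0.24, -8.66, 0], "spin": 0}]'

```text
time_s: 35.75
eef_pos: [560.6, 317.1, 218.0]
ee_rot: [-0.001, 0.949, 0.314, 0.004]
force: [4.2, 10.2, 3.9]
grip_width: 0.207
grip_force: 39.8
```

send_rows --targets '[{"offset": [-1.22, -0.47, 0], "spin": 0}, {"offset": [-2.52, -0.6, 0], "spin": 0}, {"offset": [-3.81, -0.4, 0], "spin": 0}]'

```text
time_s: 36.0
eef_pos: [523.4, 312.1, 218.0]
ee_rot: [0.0, 0.95, 0.313, 0.005]
force: [13.2, 3.3, 1.8]
grip_width: 0.203
grip_force: 39.8
```

```bash
python3 st.py
```

```text
36.0 [523.38 312.06 218.02] yaw 0.638 F [13.23  3.29  1.8 ] w 0.203 39.8 press -38.36869686363026 -31.735084238409502 q [ 0.35  0.51  1.25 -0.    1.37  1.28]
crank r 50.47119802986791 deg -104.12866983752782 tang/rad F -12.027673483702902 -6.41692871470126
```

send_rows --targets '[{"offset": [-1.19, 0.54, 0], "spin": 0}, {"offset": [-2.2, 1.36, 0], "spin": 0}, {"offset": [-2.7, 2, 0], "spin": 0}, {"offset": [-2.7, 2, 0], "spin": 0}]'

```text
time_s: 36.33
eef_pos: [495.0, 331.8, 218.0]
ee_rot: [0.002, 0.949, 0.314, 0.002]
force: [0.3, -5.0, 8.4]
grip_width: 0.208
grip_force: 40.5
```

```bash
python3 st.py
```

```text
36.33 [495.03 331.82 217.95] yaw 0.639 F [ 0.32 -4.99  8.35] w 0.208 40.5 press -49.36675035357945 1.0230708250509986 q [ 0.4   0.48  1.29 -0.    1.37  1.33]
crank r 50.05148753542365 deg -144.33746071120237 tang/rad F -4.238851067244456 2.6492060826150774
```

send_rows --targets '[{"offset": [0, 0, 0], "spin": 0}, {"offset": [0, 0, 0], "spin": 0}, {"offset": [0, 0, 0], "spin": 0}, {"offset": [0, 0, 2], "spin": 0}, {"offset": [0, 0, 5], "spin": 0}, {"offset": [0, 0, 8], "spin": 0}, {"offset": [-3, -4, 10], "spin": 0}, {"offset": [-5, -8, 10], "spin": 0}]' --grip 0.5

```text
time_s: 37.0
eef_pos: [451.3, 265.6, 316.7]
ee_rot: [-0.0, 0.949, 0.315, 0.002]
force: [0.5, -0.6, 1.2]
grip_width: 0.501
grip_force: 0.0
```

send_rows --targets '[{"offset": [-1, -4, 0], "spin": 0}, {"offset": [-2, -8, 0], "spin": 0}, {"offset": [-3, -12, 0], "spin": 0}, {"offset": [-4, -16, 0], "spin": 0}, {"offset": [-5, -20, 0], "spin": 0}, {"offset": [-5, -24, 0], "spin": 0}, {"offset": [-5, -24, 0], "spin": 0}]'

```text
time_s: 37.58
eef_pos: [400.8, 19.7, 314.6]
ee_rot: [0.001, 0.951, 0.311, -0.0]
force: [-0.2, -0.2, -0.5]
grip_width: 0.503
grip_force: 0.0
```

```bash
python3 st.py; python3 - <<'E'
from fit import *
o=[]
for c,x,y in(("scene",255,150),("top",190,140)):
    im,_,_=shot(c,c+"14"); k=cv2.resize(im[y:y+115,x:x+210],(547,300),interpolation=cv2.INTER_CUBIC); o.append(k)
cv2.imwrite("pics/c14.png",np.vstack(o)[:,:,::-1])
print("rod"); both("14",(510,-100),140,ROD,(481,-102,-.21),base=3)
P=cloud("scene",np.load("scene14.npz")["d"]).reshape(-1,3)-[535.3,360.4,0]; a=.638
L=np.c_[P[:,:2]@[np.cos(a),np.sin(a)],P[:,:2]@[-np.sin(a),np.cos(a)],P[:,2]]
for n,x0,x1 in(("front",-85,-30),("back",25,50)):
    m=(L[:,0]>x0)&(L[:,0]<x1)&(abs(L[:,1])<16)&(L[:,2]<110)&(L[:,2]>60); print(n,m.sum(),np.median(L[m,2]))
E
```

```text
37.58 [400.79  19.68 314.61] yaw 0.632 F [-0.25 -0.18 -0.52] w 0.503 0.0 press -310.9806717889158 -193.58150099181694 q [-0.24 -0.02  1.67 -0.    1.49  0.7 ]
crank r 367.0146698772844 deg -111.56724275842022 tang/rad F 0.16419813330257363 0.2558077099959866
rod
top [ 4.78641e+02 -1.02675e+02 -1.78000e-01 -1.78800e+00] 0.3414
scene [ 4.83884e+02 -1.00095e+02 -2.28000e-01 -2.19700e+00] 0.2708
front 88 81.49887536723628
back 38 80.01864532505226
```

View pics/c14.png

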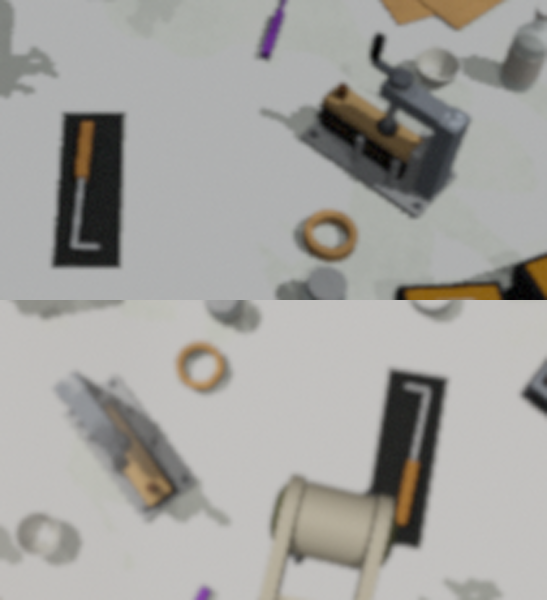

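The pad is down on the board (top at about 80 mm as it should be), the stack is square, and the rod lies on the mat. Handing in.

```bash
python3 -c "
from rig import ctrl; print(ctrl.finish_job())"
```

```text
the job is handed in; nothing more can be done
None
```

The job is handed in: both trays (only two were there) are stacked on the clamp stand with the board on top, knob towards the front. The crank is snugged about a quarter turn past first touch, by crank angle and force since the pad can't be read directly, and the rod is back on the mat.

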